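Choose the stiffest spring strip and load its reels on the winder

ROBOT

A 6-joint arm with a two-finger parallel gripper is mounted at the origin on the work surface. World frame = base frame: x ahead of the robot, y to its left, z up, the work surface at z = 0. Lengths are in m, angles in rad, forces in N, time in s.
With the tool pointing down it reaches from about 0.3 to 0.875 m from the base axis. Payload 4.2 kg.
Tool frame: the origin (TCP) lies at the very end of the fingers, on their centre line; the grasp point (between the pads) lies 19 mm behind it; z points along the fingers, y is the direction in which the jaws open and shut (so a half turn about z gives the same grasp; the last joint's range is limited). The gripper opens to 85 mm and grips with 20 to 120 N. Pads are 22 mm wide; open, the fingers measure 114 mm over their backs; the gripper's body (76 mm by 85 mm) begins 54 mm behind the grasp point. The pads swing forward as they close: fully open they stand 13 mm farther back than shut.
Start: joints at [-1.318, 0.32, 1.565, -0, 1.257, -0.02], TCP at [0.155, -0.554, 0.231] pointing down, gripper open.
Joint ranges: [-3.11, 3.11], [-0.84, 2.01], [0.21, 2.61], [-1.34, 4.49], [0.05, 2.63], [-2.56, 2.56]. Speed limits (rad/s): [2.57, 2.57, 3.14, 3.14, 3.14, 3.14].

INTERFACE

Orientations are given as a unit quaternion [w, x, y, z].
In Python, from cell import bot, vision, job gives the robot as it stands.
- The arm moves only by the tool move_arm, never from a script. Its argument "motion" is a list of rows, each a list of 3 entries, a list of its own where there are three numbers: the shift along the tool's x, y, z in mm, then the turn, a rotation vector about the tool's x, y, z in degrees, then the gripper command: -1 is fully open, 1 is shut, values between are in proportion. In form: [[[dx, dy, dz], [wx, wy, wz], fingers], ...]. A call has 1 to 5 rows; each row is the pose to reach, as a shift and turn from the pose commanded when the call began, along the tool's axes at that moment; what a row does not reach only later rows make up. A row lasts 1/8 s, in which the tool goes at most 62.5 mm and 10.7 degrees, less where a joint would pass 70% of its speed; a pose out of reach is approached as far as the arm can. A call with a gripper value outside its range is refused whole. The fingers move at their own pace and stop on an object; the grip force is fixed at half the most. Time passes only in rows, so rows that repeat a pose let the fingers close. It gives the time, the measured TCP pose, the force and the opening at its end, in the units of the state.
- bot.get_obs(): the state, without advancing time (a new reading comes with each control period).
- vision.get_image(name): name is "scene" or "side" or "wrist"; returns the picture (420x560x3 uint8, red, green, blue); there is no depth.
- vision.calibration(name): a dict with "vertical_fov" (degrees; the focal length in pixels is half the picture's height over the tangent of half this angle, whatever the lens; pixels are square), "cx", "cy" (the principal point, pixels), "dist_coeffs" ([k1, k2, p1, p2, k3] as OpenCV has them; the pictures are not rectified), "R" (3x3) and "t" (3): a world point X has camera coordinates R X + t. Camera axes: x right, y down, z forward; pixel columns grow to the right and rows downward; lengths in m; the calibration is good to about 2 mm. A picture is of the moment at which its call begins: read the wrist's pose just before it. calibration takes no time and is no camera call; for the wrist camera it gives the pose at the moment of the call.
- job.job_done(): hands the job in, once; it reports no verdict.
The state is a dict: "time": time; "joints": joint angles; "qvel": joint speeds; "tau": joint torques, N m; "eef_pos": TCP position; "orientation": TCP orientation; "force": force on the tool from outside, world axes, zero at the start; "moment": the same for the moment, N m; "opening": finger opening in m.
Only numpy, scipy, OpenCV 4.12 (cv2) and the standard library are available. Lean on these libraries where they do the work, as an engineer would, in place of code of your own. Each camera call takes 0.05 s, during which the arm holds its last target.

TASK

The three brass strip samples in the jigs look alike: first press the free tip of each one right down to its stop, so that its drag bar stays down, and feel which is stiffest and which is softest. Then take the empty core off the winder's spindle and put it in the returns tray, mount every reel that belongs to the stiffest sample (reels stand in front of their own jig) on the spindle, fully down one on another, and stand every reel of the softest sample upright in the tray. Leave the reels of the middle sample standing where they are and do not disturb the silver candlestick and goblet.

Things in the scene. Friction and masses are not known exactly. Their poses are not given: they have to be found in the camera images.
- jig_1: Fixed jig, one of three alike: steel base 190 x 60 x 10, clamp block 66 high at its far (+x) end, brass strip 30 wide, 3 thick, jutting 128 from the clamp to a free end near the robot (top face at 51.5), stop block under that end. Origin: centre of the base's underside; x from free end to clamp; base ends at x = -95, +95, strip's free end at -88; square to the world axes.
- tip_1 (a point): Where to press straight down: mid-width on top of jig_1's strip as it stands at rest, 10 from its free end (this point stays when the strip sinks). The strip sinks 19 to 22 here to its stop and springs back. Strips differ in stiffness: at the stop the push is 2 to 14 N, each about twice the next softer one; it grows evenly from a slight preload.
- bar_1 (a joint): Drag bar of jig_1: aluminium crossbar 70 long under the strip, 30 from its free end, ends showing on both sides. The strip meets it after 7 of the tip's travel, pushes it down and it stays down (m; 0 = up as at the start, 0.0105 to 0.013 once the strip has been at its stop; the stops differ a little in height). Its drag adds about 0.5 N.
- reel_11: Loose reel of brass strip, black flanges, standing on end: diameter 62, height 45, bore 22, about 0.25 kg. Belongs to jig_1: starts about 165 in front (-x) of that jig's origin and 40 to one side. Origin: centre of its underside, z along its axis. May be absent (each jig has one or two reels).
- reel_12: Loose reel of brass strip, black flanges, standing on end: diameter 62, height 45, bore 22, about 0.25 kg. Belongs to jig_1: starts about 165 in front (-x) of that jig's origin and 40 to one side. Origin: centre of its underside, z along its axis. May be absent (each jig has one or two reels).
- jig_2: Fixed jig, one of three alike: steel base 190 x 60 x 10, clamp block 66 high at its far (+x) end, brass strip 30 wide, 3 thick, jutting 128 from the clamp to a free end near the robot (top face at 51.5), stop block under that end. Origin: centre of the base's underside; x from free end to clamp; base ends at x = -95, +95, strip's free end at -88; square to the world axes.
- tip_2 (a point): Where to press straight down: mid-width on top of jig_2's strip as it stands at rest, 10 from its free end (this point stays when the strip sinks). The strip sinks 19 to 22 here to its stop and springs back. Strips differ in stiffness: at the stop the push is 2 to 14 N, each about twice the next softer one; it grows evenly from a slight preload.
- bar_2 (a joint): Drag bar of jig_2: aluminium crossbar 70 long under the strip, 30 from its free end, ends showing on both sides. The strip meets it after 7 of the tip's travel, pushes it down and it stays down (m; 0 = up as at the start, 0.0105 to 0.013 once the strip has been at its stop; the stops differ a little in height). Its drag adds about 0.5 N.
- reel_21: Loose reel of brass strip, black flanges, standing on end: diameter 62, height 45, bore 22, about 0.25 kg. Belongs to jig_2: starts about 165 in front (-x) of that jig's origin and 40 to one side. Origin: centre of its underside, z along its axis. May be absent (each jig has one or two reels).
- reel_22: Loose reel of brass strip, black flanges, standing on end: diameter 62, height 45, bore 22, about 0.25 kg. Belongs to jig_2: starts about 165 in front (-x) of that jig's origin and 40 to one side. Origin: centre of its underside, z along its axis. May be absent (each jig has one or two reels).
- jig_3: Fixed jig, one of three alike: steel base 190 x 60 x 10, clamp block 66 high at its far (+x) end, brass strip 30 wide, 3 thick, jutting 128 from the clamp to a free end near the robot (top face at 51.5), stop block under that end. Origin: centre of the base's underside; x from free end to clamp; base ends at x = -95, +95, strip's free end at -88; square to the world axes.
- tip_3 (a point): Where to press straight down: mid-width on top of jig_3's strip as it stands at rest, 10 from its free end (this point stays when the strip sinks). The strip sinks 19 to 22 here to its stop and springs back. Strips differ in stiffness: at the stop the push is 2 to 14 N, each about twice the next softer one; it grows evenly from a slight preload.
- bar_3 (a joint): Drag bar of jig_3: aluminium crossbar 70 long under the strip, 30 from its free end, ends showing on both sides. The strip meets it after 7 of the tip's travel, pushes it down and it stays down (m; 0 = up as at the start, 0.0105 to 0.013 once the strip has been at its stop; the stops differ a little in height). Its drag adds about 0.5 N.
- reel_31: Loose reel of brass strip, black flanges, standing on end: diameter 62, height 45, bore 22, about 0.25 kg. Belongs to jig_3: starts about 165 in front (-x) of that jig's origin and 40 to one side. Origin: centre of its underside, z along its axis. May be absent (each jig has one or two reels).
- reel_32: Loose reel of brass strip, black flanges, standing on end: diameter 62, height 45, bore 22, about 0.25 kg. Belongs to jig_3: starts about 165 in front (-x) of that jig's origin and 40 to one side. Origin: centre of its underside, z along its axis. May be absent (each jig has one or two reels).
- winder: Fixed green winder, 130 x 130 x 45 high, with a steel seat disc (diameter 60, top at 55) and on it an upright steel spindle, diameter 16, 70 tall (top at 125) with a tapered end. Origin: centre of its underside, z up.
- seat (a point): Centre of the top of the winder's seat disc, at the foot of the spindle. One reel on the seat has its underside here; a second one lies on the first, 45 higher.
- core: Loose empty grey core (tube) that starts on the winder's spindle: outer diameter 38, bore 22, height 60, 0.05 kg. Origin: centre of its underside, z along its axis.
- tray_in (a point): Centre of the inner floor of the fixed returns tray, an open aluminium tray 260 (its x) x 140 (its y) outside, walls 4 thick and 28 high, floor 4 thick. Axes along the tray.
- candlestick: Silver candlestick, 64 across the foot, 150 tall, standing between two jigs. Origin: centre of its foot.
- goblet: Silver goblet, 60 across, 105 tall, standing between two jigs. Origin: centre of its foot.
There are look-alikes about, which are no part of the job. What is shaped like the reel_22 but blue is not meant.

How it is judged:
By the outcome, as a careful person would: the job done as asked, in the order asked, and still so for the second after the job is handed in, with the robot touching nothing.
Of reel_11, reel_12 only 1 to 2 are there at a start; the rules pass over those that are not, and their reading is None.
Of reel_21, reel_22 only 1 to 2 are there at a start; the rules pass over those that are not, and their reading is None.
Of reel_31, reel_32 only 1 to 2 are there at a start; the rules pass over those that are not, and their reading is None.
At some moment in a run one of reel_11, reel_12, reel_21, reel_22, reel_31, reel_32 may be knocked a few centimetres aside while the robot is not near it.
It also fails if it takes over 210 s, if anything falls off the work surface, if the arm or the gripper's body presses on something with over 40 N, if the wrist force passes 120 N, or if a joint passes its speed limit or range.

## Working session

There is one attempt and no reset: what is moved stays moved. The work goes in short steps, Python scripts to look and compute and a tool call to move; the robot and the scene stay as the last step left them, time stands still between calls to the robot, and variables do not carry over. Pictures are saved under pics/ and viewed, and the job is handed in when it is done.

Besides the shell and the picture viewer there is one more tool, called as name(argument=value, ...), one argument or row to a line, values as JSON. move_arm: Moves the arm, as the interface text tells. Its arguments: {"type":"object","properties":{"motion":{"type":"array"}},"required":["motion"]}

```bash
ls; mkdir -p pics; python3 - <<'E'
from cell import bot,vision,job
import cv2
o=bot.get_obs();print(o)
for n in ["scene","side","wrist"]:
    im=vision.get_image(n);cv2.imwrite(f"pics/{n}0.png",im[:,:,::-1])
    print(n,vision.calibration(n))
E
```

```text
pics
{'time': 0.0, 'joints': array([-1.31802076e+00,  3.20299051e-01,  1.56570960e+00, -2.66063425e-05,
        1.25740643e+00, -1.99989107e-02]), 'qvel': array([ 0.00020016,  0.00032232,  0.00114058, -0.00011422, -0.00190613,
       -0.00032413]), 'tau': array([-5.51119028e-04, -4.15520811e+01, -2.34164339e+01, -5.04968943e-05,
        8.13997001e-03, -5.55009777e-06]), 'eef_pos': array([ 0.15477741, -0.55326356,  0.23046629]), 'orientation': array([-9.03580354e-04,  9.90712698e-01,  1.35968818e-01, -1.18381326e-04]), 'force': array([0.16518783, 0.02656697, 0.33053016]), 'moment': array([-0.01860678, -0.01208063,  0.01303456]), 'opening': 0.08498610312054444}
scene {'vertical_fov': 47.60626098843314, 'cx': 281.58443994787643, 'cy': 210.1160094913035, 'dist_coeffs': array([-0.14737748,  0.        ,  0.        ,  0.        ,  0.        ]), 'R': array([[-0.6967565 ,  0.7172777 ,  0.00656353],
       [ 0.41347321,  0.40908729, -0.81344176],
       [-0.58614869, -0.56405699, -0.58160934]]), 't': array([ 0.37386633, -0.17724801,  1.63711326])}
side {'vertical_fov': 47.936322864519134, 'cx': 275.60036167191663, 'cy': 211.00913150285206, 'dist_coeffs': array([0.03605893, 0.        , 0.        , 0.        , 0.        ]), 'R': array([[-7.72400723e-01, -6.35135388e-01,  4.03338381e-04],
       [-3.56367804e-01,  4.32860109e-01, -8.28030262e-01],
       [ 5.25736732e-01, -6.39714909e-01, -5.60683264e-01]]), 't': array([0.41284044, 0.24584684, 1.05327725])}
wrist {'vertical_fov': 63.77273394120069, 'cx': 276.563603052349, 'cy': 211.74552560056603, 'dist_coeffs': array([0.0235684, 0.       , 0.       , 0.       , 0.       ]), 'R': array([[ 2.69184762e-01, -9.63088085e-01, -9.51301032e-04],
       [-9.23171136e-01, -2.58309083e-01,  2.84660275e-01],
       [-2.74398649e-01, -7.57479946e-02, -9.58627990e-01]]), 't': array([-0.57422684, -0.03718709,  0.37951786])}
```

View pics/scene0.png

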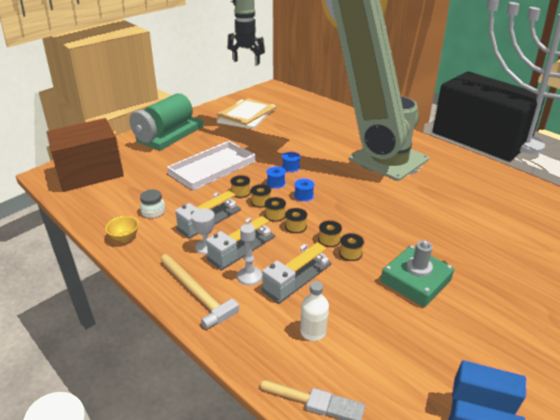

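View pics/side0.png

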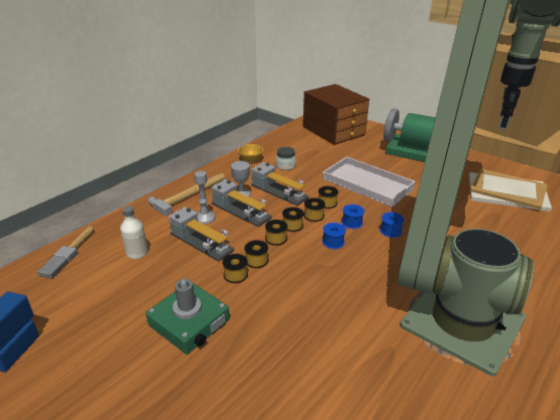

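View pics/wrist0.png

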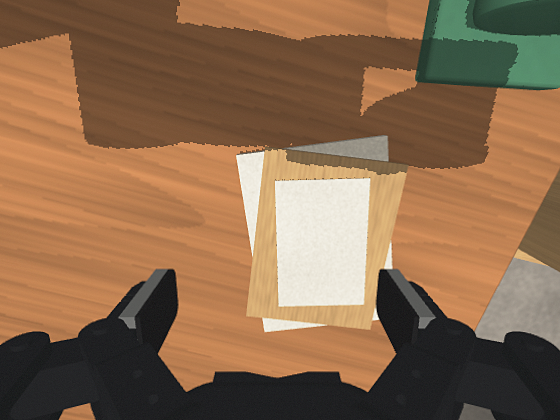

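The scene shows 6 brass/black reels in a row (scene ~ (240,186),(261,195),(275,208),(296,219),(330,233),(352,246)). The three blue look-alikes at (291,161),(276,177),(304,189) are not meant. The winder with the core is at (418,270) and the tray at (212,163). I'll enlarge.

```bash
cat > h.py <<'E'
import numpy as np, cv2
from cell import bot,vision,job
def K(c,H=420):
    f=H/2/np.tan(np.radians(c["vertical_fov"])/2)
    return np.array([[f,0,c["cx"]],[0,f,c["cy"]],[0,0,1.]])
def px2z(c,uv,z):
    """pixels -> world at height z"""
    uv=np.array(uv,float).reshape(-1,1,2)
    n=cv2.undistortPoints(uv,K(c),np.array(c["dist_coeffs"]))[:,0]
    d=np.c_[n,np.ones(len(n))]@c["R"]   # R^T d
    o=-c["R"].T@c["t"]
    s=(z-o[2])/d[:,2]
    return o+s[:,None]*d
def proj(c,X):
    X=np.array(X,float).reshape(-1,3)
    r,_=cv2.Rodrigues(np.array(c["R"]))
    p,_=cv2.projectPoints(X,r,np.array(c["t"]),K(c),np.array(c["dist_coeffs"]))
    return p[:,0]
def crop(im,x0,y0,x1,y1,s,name):
    cv2.imwrite(name,cv2.resize(im[y0:y1,x0:x1,::-1],None,fx=s,fy=s,interpolation=cv2.INTER_CUBIC))
def tri(c1,u1,c2,u2):
    P=[];U=[]
    for c,u in((c1,u1),(c2,u2)):
        U.append(cv2.undistortPoints(np.array(u,float).reshape(-1,1,2),K(c),np.array(c["dist_coeffs"]))[:,0].T)
        P.append(np.c_[c["R"],c["t"]])
    X=cv2.triangulatePoints(P[0],P[1],U[0],U[1]);return (X[:3]/X[3]).T
E
python3 - <<'E'
import cv2
from h import *
a=cv2.imread("pics/scene0.png")[:,:,::-1];b=cv2.imread("pics/side0.png")[:,:,::-1]
crop(a,160,140,360,300,4,"pics/s1.png")
crop(a,340,220,460,310,6,"pics/s2.png")
crop(b,160,150,360,290,4,"pics/d1.png")
crop(b,140,260,240,350,6,"pics/d2.png")
E
```

```text
(no output)
```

View pics/s1.png

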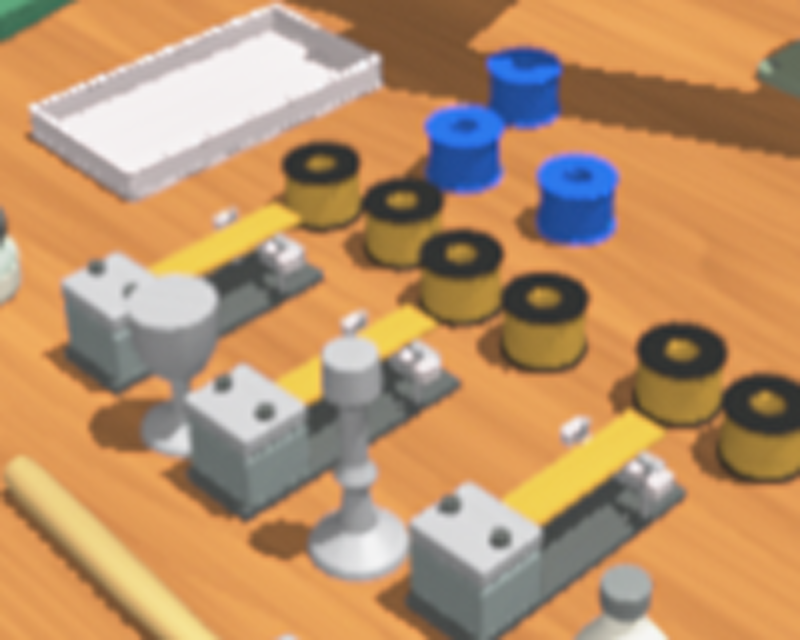

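View pics/s2.png

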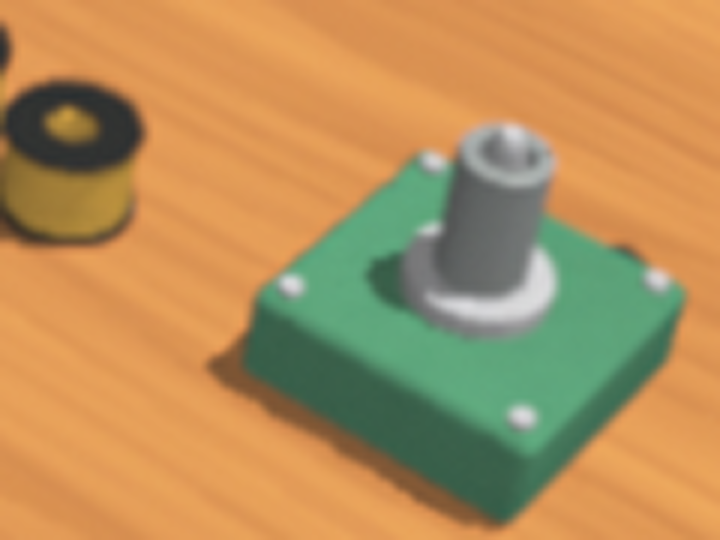

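View pics/d1.png

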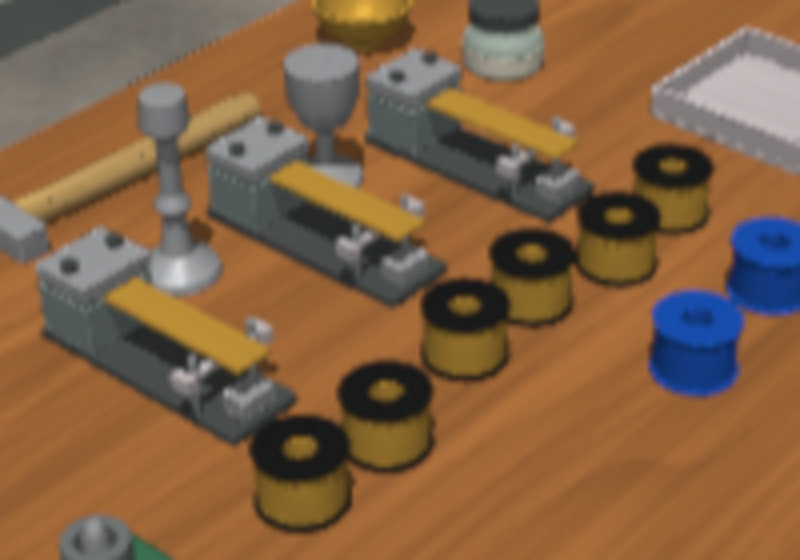

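View pics/d2.png

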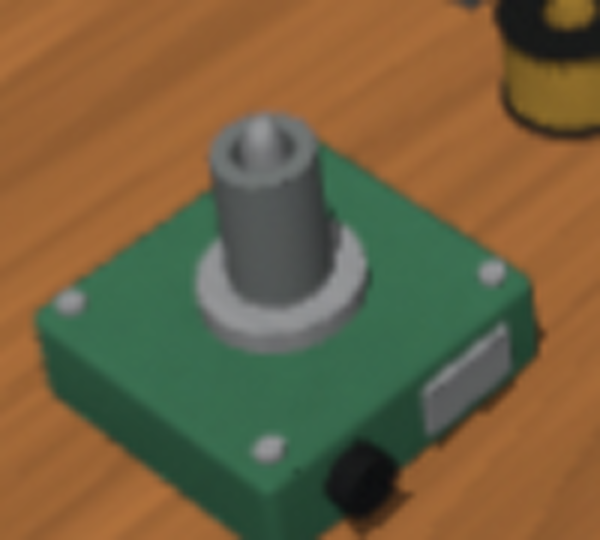

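```bash
python3 - <<'E'
from h import *
np.set_printoptions(precision=4,suppress=True)
s=vision.calibration("scene");d=vision.calibration("side")
def cv(p,x0,y0,k): return np.array([x0,y0])+(np.array(p,float)+.5)/k-.5
S=cv([(321,163),(402,198),(461,252),(545,298),(682,349),(768,401)],160,140,4)
D=cv([(672,174),(618,216),(533,252),(465,305),(386,390),(300,447)],160,150,4)
print("reels z=.045");print(np.c_[px2z(s,S,.045),px2z(d,D,.045)]);print(tri(s,S,d,D))
S=cv([(289,214),(424,317),(648,422)],160,140,4);D=cv([(568,150),(415,227),(255,360)],160,150,4)
print("strip end");print(np.c_[px2z(s,S,.0515),px2z(d,D,.0515)]);print(tri(s,S,d,D))
S=cv([(507,154)],340,220,6);D=cv([(264,150)],140,260,6)
print("core");print(np.c_[px2z(s,S,.115),px2z(d,D,.115)]);print(tri(s,S,d,D))
S=cv([(33,108),(128,178),(380,58),(275,8)],160,140,4)
print("tray");print(px2z(s,S,.028))
S=cv([(440,162),(292,286),(522,417),(657,280)],340,220,6)
print("winder studs");print(px2z(s,S,.047))
S=cv([(180,435),(360,545)],160,140,4);print("gob,cand");print(px2z(s,S,0.005))
c=vision.calibration("wrist");o=bot.get_obs()
from scipy.spatial.transform import Rotation as Ro
q=o["orientation"];R=Ro.from_quat([*q[1:],q[0]]).as_matrix();print(R)
print("cam centre in tool", R.T@(-c["R"].T@c["t"]-o["eef_pos"]), R.T@c["R"].T)
E
```

```text
reels z=.045
[[ 0.5048 -0.2064  0.045   0.4954 -0.1977  0.045 ]
 [ 0.4953 -0.1281  0.045   0.4932 -0.1252  0.045 ]
 [ 0.5142 -0.0484  0.045   0.5123 -0.0496  0.045 ]
 [ 0.513   0.0308  0.045   0.5089  0.0299  0.045 ]
 [ 0.4915  0.1335  0.045   0.4893  0.1329  0.045 ]
 [ 0.495   0.2071  0.045   0.493   0.2081  0.045 ]]
[[ 0.5015 -0.209   0.0398]
 [ 0.4947 -0.1282  0.0438]
 [ 0.5129 -0.05    0.0441]
 [ 0.5105  0.0283  0.0429]
 [ 0.4901  0.1322  0.0439]
 [ 0.4941  0.2067  0.0439]]
strip end
[[ 0.5736 -0.1632  0.0515  0.57   -0.1673  0.0515]
 [ 0.5919 -0.0058  0.0515  0.5907 -0.0136  0.0515]
 [ 0.5706  0.1708  0.0515  0.5692  0.1692  0.0515]]
[[ 0.5708 -0.1675  0.0497]
 [ 0.5894 -0.0101  0.051 ]
 [ 0.5695  0.1695  0.0508]]
core
[[0.4667 0.3876 0.115  0.4638 0.3874 0.115 ]]
[[0.465  0.3867 0.1136]]
tray
[[ 0.5953 -0.4578  0.028 ]
 [ 0.6051 -0.3165  0.028 ]
 [ 0.341  -0.3168  0.028 ]
 [ 0.3436 -0.4497  0.028 ]]
winder studs
[[0.41   0.3361 0.047 ]
 [0.5181 0.3342 0.047 ]
 [0.5185 0.4396 0.047 ]
 [0.4121 0.44   0.047 ]]
gob,cand
[[ 0.7506 -0.0717  0.005 ]
 [ 0.7382  0.0875  0.005 ]]
[[ 0.963   0.2694 -0.0003]
 [ 0.2694 -0.963   0.0013]
 [ 0.     -0.0013 -1.    ]]
cam centre in tool [ 0.0722 -0.0002 -0.1432] [[-0.0003 -0.9586 -0.2847]
 [ 1.     -0.0004  0.0003]
 [-0.0004 -0.2847  0.9586]]
```

```bash
cat >> h.py <<'E'
from scipy.spatial.transform import Rotation as Ro
def go(x,y,z,yaw,base=None):
    """shift (mm), turn(deg) from the present pose to a tool-down pose; yaw = world angle of tool x (deg)"""
    o=bot.get_obs() if base is None else base
    q=o["orientation"];R=Ro.from_quat([*q[1:],q[0]]).as_matrix()
    a=np.radians(yaw);T=np.array([[np.cos(a),np.sin(a),0],[np.sin(a),-np.cos(a),0],[0,0,-1]])
    sh=R.T@(np.array([x,y,z])-o["eef_pos"])*1000
    rv=Ro.from_matrix(R.T@T).as_rotvec(degrees=True)
    print("shift",sh.round(1),"turn",rv.round(2),"t",round(o["time"],2),"F",o["force"].round(2),"op",round(o["opening"],4))
E
python3 -c "
from h import *
go(.53,-.165,.25,0)"
```

```text
shift [ 465.9 -273.   -19. ] turn [-8.000e-02  1.000e-02  1.563e+01] t 0.15 F [-0.09  0.82 -0.27] op 0.0855
```

move_arm(
  motion=[
    [[232, -136, -20], [0, 0, 15.6], 1],
    [[232, -136, -20], [0, 0, 15.6], 1],
    [[232, -136, -20], [0, 0, 15.6], 1],
    [[232, -136, -20], [0, 0, 15.6], 1],
    [[232, -136, -20], [0, 0, 15.6], 1],
  ],
)

```text
time: 0.78
eef_pos: [0.3434, -0.3578, 0.2515]
orientation: [-0.0, 1.0, 0.002, 0.0]
force: [0.9, -1.4, -0.1]
opening: 0.0
```

```bash
python3 -c "
from h import *
go(.53,-.165,.25,0)"
```

```text
shift [ 187.3 -192.1    1.7] turn [-0.02 -0.03  0.22] t 0.78 F [ 0.85 -1.36 -0.11] op 0.0
```

move_arm(
  motion=[
    [[187, -192, 2], [0, 0, 0.2], 1],
    [[187, -192, 2], [0, 0, 0.2], 1],
    [[187, -192, 2], [0, 0, 0.2], 1],
    [[187, -192, 2], [0, 0, 0.2], 1],
    [[187, -192, 2], [0, 0, 0.2], 1],
  ],
)

```text
time: 1.4
eef_pos: [0.5303, -0.1655, 0.2487]
orientation: [-0.0, 1.0, 0.0, -0.0]
force: [0.2, -0.4, 0.3]
opening: 0.0002
```

```bash
cat > snap.py <<'E'
import sys,pickle
from h import *
n=sys.argv[1]
c=vision.calibration("wrist");im=vision.get_image("wrist")
cv2.imwrite(f"pics/{n}.png",cv2.resize(im[:,:,::-1],None,fx=1.4,fy=1.4,interpolation=cv2.INTER_CUBIC))
pickle.dump(c,open(f"{n}.pkl","wb"))
o=bot.get_obs();print(o["time"],o["eef_pos"],o["force"])
E
python3 snap.py w1
```

```text
1.45 [ 0.53080443 -0.1653229   0.24865741] [1.91414316 1.56600909 0.03165359]
```

View pics/w1.png

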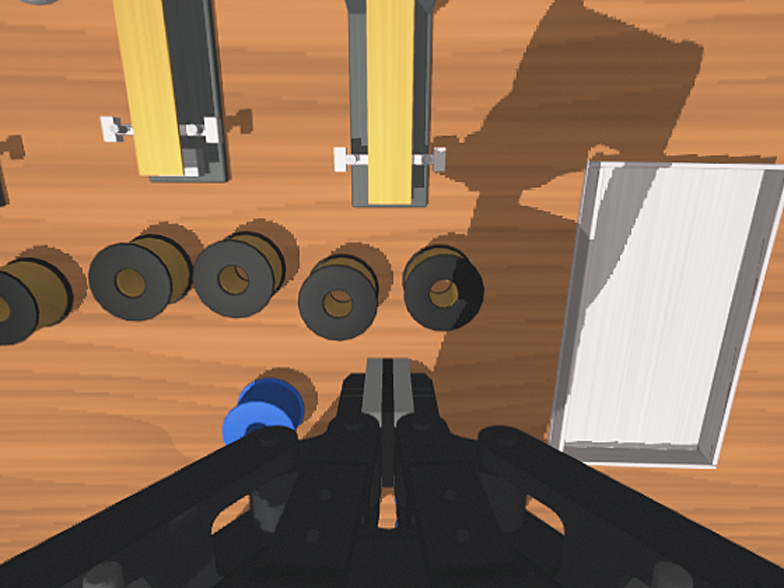

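```bash
cat > pt.py <<'E'
import sys,pickle
from h import *
def pt(n,uv,z,k=1.4):
    c=pickle.load(open(f"{n}.pkl","rb"));return px2z(c,(np.array(uv,float)+.5)/k-.5,z).round(4)
E
python3 -c "
from pt import *
print(pt('w1',[(389,205),(164,176)],.0515))
print(pt('w1',[(443,290),(338,301),(237,278),(131,281)],.045))
print('tray rim',pt('w1',[(590,162),(550,450),(566,463),(717,466)],.028))
"
```

```text
[[ 0.5693 -0.1665  0.0515]
 [ 0.5886 -0.0103  0.0515]]
[[ 0.5048 -0.2078  0.045 ]
 [ 0.496  -0.1275  0.045 ]
 [ 0.5141 -0.0518  0.045 ]
 [ 0.5116  0.0277  0.045 ]]
tray rim [[ 0.5979 -0.3145  0.028 ]
 [ 0.3531 -0.3092  0.028 ]
 [ 0.3399 -0.3246  0.028 ]
 [ 0.3383 -0.4572  0.028 ]]
```

```bash
python3 -c "
from h import *
go(.5795,-.1665,.055,0)"
```

```text
shift [ 48.6   1.5 193.7] turn [-0.08 -0.02  0.04] t 1.45 F [1.91 1.57 0.03] op 0.0003
```

move_arm(
  motion=[
    [[48.5, 1.5, 62], [0, 0, 0], 1],
    [[48.5, 1.5, 124], [0, 0, 0], 1],
    [[48.5, 1.5, 180], [0, 0, 0], 1],
    [[48.5, 1.5, 193.5], [0, 0, 0], 1],
    [[48.5, 1.5, 193.5], [0, 0, 0], 1],
  ],
)

```text
time: 2.08
eef_pos: [0.575, -0.1707, 0.0539]
orientation: [-0.0, 1.0, -0.002, -0.002]
force: [-0.6, 0.3, 0.3]
opening: 0.0004
```

move_arm(
  motion=[
    [[0, 0, 5], [0, 0, 0], 1],
    [[0, 0, 9], [0, 0, 0], 1],
    [[0, 0, 13], [0, 0, 0], 1],
    [[0, 0, 13], [0, 0, 0], 1],
    [[0, 0, 13], [0, 0, 0], 1],
  ],
)

```text
time: 2.7
eef_pos: [0.5774, -0.1699, 0.0432]
orientation: [0.0, 1.0, -0.001, 0.0]
force: [1.0, -1.5, 1.7]
opening: -0.0
```

move_arm(
  motion=[
    [[0, 0, 3], [0, 0, 0], 1],
    [[0, 0, 6], [0, 0, 0], 1],
    [[0, 0, 8], [0, 0, 0], 1],
    [[0, 0, 8], [0, 0, 0], 1],
    [[0, 0, 8], [0, 0, 0], 1],
  ],
)

```text
time: 3.32
eef_pos: [0.577, -0.1698, 0.0347]
orientation: [-0.0, 1.0, -0.001, -0.0]
force: [0.9, -0.4, 2.3]
opening: -0.0002
```

move_arm(
  motion=[
    [[0, 0, 1], [0, 0, 0], 1],
    [[0, 0, 2], [0, 0, 0], 1],
    [[0, 0, 2], [0, 0, 0], 1],
    [[0, 0, 2], [0, 0, 0], 1],
    [[0, 0, 2], [0, 0, 0], 1],
  ],
)

```text
time: 3.95
eef_pos: [0.5771, -0.1698, 0.0328]
orientation: [0.0, 1.0, -0.001, 0.0]
force: [1.6, 0.4, 2.3]
opening: -0.0002
```

move_arm(
  motion=[
    [[0, 0, 1], [0, 0, 0], 1],
    [[0, 0, 2], [0, 0, 0], 1],
    [[0, 0, 2], [0, 0, 0], 1],
    [[0, 0, 2], [0, 0, 0], 1],
  ],
)

```text
time: 4.45
eef_pos: [0.577, -0.1698, 0.0308]
orientation: [0.0, 1.0, -0.001, -0.0]
force: [1.6, -0.2, 3.5]
opening: -0.0002
```

move_arm(
  motion=[
    [[0, 0, 1], [0, 0, 0], 1],
    [[0, 0, 1], [0, 0, 0], 1],
    [[0, 0, 1], [0, 0, 0], 1],
    [[0, 0, 1], [0, 0, 0], 1],
  ],
)

```text
time: 4.95
eef_pos: [0.5771, -0.1699, 0.0305]
orientation: [0.0, 1.0, -0.001, 0.0]
force: [-0.4, 1.3, 7.2]
opening: -0.0003
```

move_arm(
  motion=[
    [[0, 0, 1.5], [0, 0, 0], 1],
    [[0, 0, 1.5], [0, 0, 0], 1],
    [[0, 0, 1.5], [0, 0, 0], 1],
  ],
)

```text
time: 5.32
eef_pos: [0.5772, -0.1699, 0.0303]
orientation: [0.0, 1.0, -0.001, 0.0]
force: [-2.4, 1.3, 14.4]
opening: -0.0001
```

```bash
python3 -c "
from h import *
o=bot.get_obs();print(o['eef_pos'],o['force'])
go(.5795,-.1665,.09,0)
go(.5988,-.0103,.055,0)"
```

```text
[ 0.57722011 -0.16991898  0.03027549] [-2.43255027  1.34300674 14.42601188]
shift [  2.3  -3.4 -59.7] turn [ 0.03 -0.06 -0.17] t 5.33 F [-2.43  1.34 14.43] op -0.0001
shift [  21.1 -159.7  -24.8] turn [ 0.03 -0.06 -0.17] t 5.33 F [-2.43  1.34 14.43] op -0.0001
```

move_arm(
  motion=[
    [[0, 0, -50], [0, 0, 0], 1],
    [[5, -50, -60], [0, 0, 0], 1],
    [[21, -110, -60], [0, 0, 0], 1],
    [[21, -159.5, -60], [0, 0, 0], 1],
    [[21, -159.5, -60], [0, 0, 0], 1],
  ],
)

```text
time: 5.95
eef_pos: [0.5972, -0.0074, 0.0874]
orientation: [-0.0, 1.0, 0.001, -0.002]
force: [0.2, -1.0, -0.8]
opening: 0.0
```

move_arm(
  motion=[
    [[0, 0, 0], [0, 0, 0], 1],
  ],
)

```text
time: 6.08
eef_pos: [0.5977, -0.0108, 0.0876]
orientation: [0.0, 1.0, -0.001, -0.001]
force: [-0.3, 0.2, 0.1]
opening: -0.0001
```

```bash
python3 -c "
from h import *
go(.5988,-.0103,.055,0)"
```

```text
shift [ 1.1 -0.5 32.6] turn [ 0.04  0.12 -0.14] t 6.08 F [-0.34  0.2   0.1 ] op -0.0001
```

move_arm(
  motion=[
    [[1, 0, 20], [0, 0, 0], 1],
    [[1, 0, 32], [0, 0, 0], 1],
    [[1, 0, 37], [0, 0, 0], 1],
    [[1, 0, 42], [0, 0, 0], 1],
    [[1, 0, 45], [0, 0, 0], 1],
  ],
)

```text
time: 6.7
eef_pos: [0.5996, -0.011, 0.0436]
orientation: [0.0, 1.0, -0.001, 0.0]
force: [-1.7, -2.1, 3.6]
opening: -0.0001
```

move_arm(
  motion=[
    [[0, 0, 3], [0, 0, 0], 1],
    [[0, 0, 6], [0, 0, 0], 1],
    [[0, 0, 8], [0, 0, 0], 1],
    [[0, 0, 8], [0, 0, 0], 1],
    [[0, 0, 8], [0, 0, 0], 1],
  ],
)

```text
time: 7.32
eef_pos: [0.6003, -0.0108, 0.0358]
orientation: [0.0, 1.0, -0.001, 0.001]
force: [-1.4, -3.5, 5.6]
opening: 0.0
```

move_arm(
  motion=[
    [[0, 0, 1], [0, 0, 0], 1],
    [[0, 0, 2], [0, 0, 0], 1],
    [[0, 0, 2], [0, 0, 0], 1],
    [[0, 0, 2], [0, 0, 0], 1],
  ],
)

```text
time: 7.82
eef_pos: [0.6005, -0.0108, 0.034]
orientation: [0.0, 1.0, -0.001, 0.001]
force: [-0.3, -4.3, 5.7]
opening: 0.0002
```

move_arm(
  motion=[
    [[0, 0, 1], [0, 0, 0], 1],
    [[0, 0, 2], [0, 0, 0], 1],
    [[0, 0, 2], [0, 0, 0], 1],
    [[0, 0, 2], [0, 0, 0], 1],
  ],
)

```text
time: 8.32
eef_pos: [0.6007, -0.0108, 0.0324]
orientation: [0.0, 1.0, -0.001, 0.001]
force: [-0.5, -3.1, 7.6]
opening: 0.0
```

move_arm(
  motion=[
    [[0, 0, 1], [0, 0, 0], 1],
    [[0, 0, 1], [0, 0, 0], 1],
    [[0, 0, 1], [0, 0, 0], 1],
  ],
)

```text
time: 8.7
eef_pos: [0.6008, -0.0109, 0.0322]
orientation: [0.0, 1.0, -0.001, 0.002]
force: [-3.6, -3.8, 11.2]
opening: -0.0001
```

move_arm(
  motion=[
    [[0, 0, 1], [0, 0, 0], 1],
    [[0, 0, 1], [0, 0, 0], 1],
    [[0, 0, 1], [0, 0, 0], 1],
  ],
)

```text
time: 9.07
eef_pos: [0.6008, -0.0108, 0.0321]
orientation: [0.0, 1.0, -0.001, 0.002]
force: [-4.4, -4.4, 18.4]
opening: -0.0
```

```bash
python3 -c "
from h import *
go(.5797,.1698,.09,0)"
```

```text
shift [ -21.4 -180.5  -58.2] turn [ 0.05 -0.22 -0.15] t 9.07 F [-4.4  -4.44 18.36] op -0.0
```

move_arm(
  motion=[
    [[0, 0, -50], [0, 0, 0], 1],
    [[-5, -50, -60], [0, 0, 0], 1],
    [[-21, -110, -60], [0, 0, 0], 1],
    [[-21, -170, -60], [0, 0, 0], 1],
    [[-21, -180.5, -60], [0, 0, 0], 1],
  ],
)

```text
time: 9.7
eef_pos: [0.5788, 0.1743, 0.089]
orientation: [-0.001, 1.0, 0.001, 0.0]
force: [0.0, -0.4, 0.5]
opening: -0.0002
```

move_arm(
  motion=[
    [[0, 0, 0], [0, 0, 0], 1],
    [[0, 0, 0], [0, 0, 0], 1],
  ],
)

```text
time: 9.95
eef_pos: [0.5791, 0.169, 0.0889]
orientation: [0.0, 1.0, -0.002, -0.0]
force: [-0.1, -0.4, 0.6]
opening: -0.0002
```

```bash
python3 -c "
from h import *
go(.5797,.1698,.055,0)"; python3 snap.py w2
```

```text
shift [ 0.6 -0.8 33.9] turn [ 0.02  0.03 -0.24] t 9.95 F [-0.07 -0.42  0.63] op -0.0002
10.0 [0.57918559 0.16875274 0.08903624] [-0.01402438  0.84388238 -0.15893838]
```

View pics/w2.png

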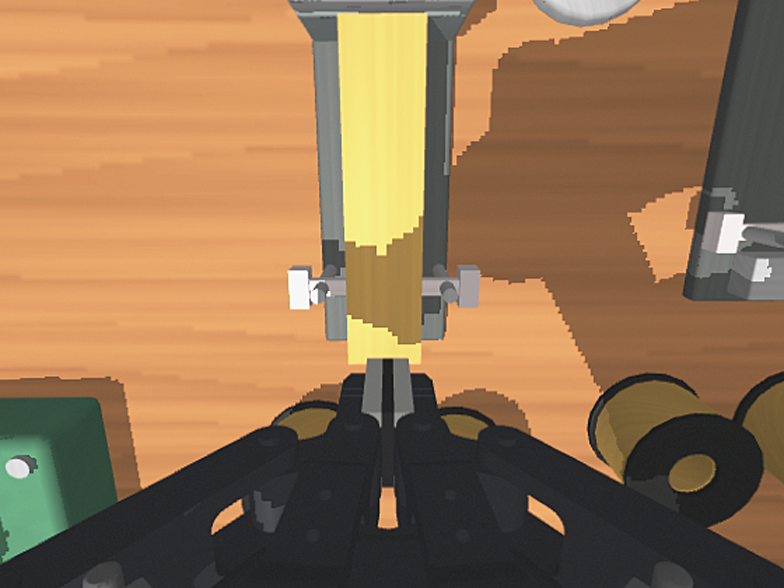

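The fingertips (388,360) are in line with jig C's strip (centre ~385). Pressing.

move_arm(
  motion=[
    [[0.5, -0.5, 20], [0, 0, 0], 1],
    [[0.5, -0.5, 33], [0, 0, 0], 1],
    [[0.5, -0.5, 38], [0, 0, 0], 1],
    [[0.5, -0.5, 43], [0, 0, 0], 1],
    [[0.5, -0.5, 46], [0, 0, 0], 1],
  ],
)

```text
time: 10.62
eef_pos: [0.5794, 0.17, 0.0438]
orientation: [0.001, 1.0, -0.001, -0.0]
force: [-2.7, -4.1, 7.8]
opening: -0.0002
```

move_arm(
  motion=[
    [[0, 0, 3], [0, 0, 0], 1],
    [[0, 0, 6], [0, 0, 0], 1],
    [[0, 0, 8], [0, 0, 0], 1],
    [[0, 0, 8], [0, 0, 0], 1],
    [[0, 0, 8], [0, 0, 0], 1],
  ],
)

```text
time: 11.25
eef_pos: [0.58, 0.17, 0.0372]
orientation: [0.0, 1.0, -0.001, 0.001]
force: [-4.0, -4.3, 10.8]
opening: -0.0004
```

move_arm(
  motion=[
    [[0, 0, 1], [0, 0, 0], 1],
    [[0, 0, 2], [0, 0, 0], 1],
    [[0, 0, 2], [0, 0, 0], 1],
    [[0, 0, 2], [0, 0, 0], 1],
  ],
)

```text
time: 11.75
eef_pos: [0.5802, 0.1701, 0.0354]
orientation: [0.0, 1.0, -0.001, 0.001]
force: [-3.4, -3.2, 11.8]
opening: 0.0002
```

move_arm(
  motion=[
    [[0, 0, 1], [0, 0, 0], 1],
    [[0, 0, 2], [0, 0, 0], 1],
    [[0, 0, 2], [0, 0, 0], 1],
    [[0, 0, 2], [0, 0, 0], 1],
  ],
)

```text
time: 12.25
eef_pos: [0.5805, 0.1701, 0.0337]
orientation: [0.0, 1.0, -0.001, 0.001]
force: [-3.4, -5.3, 13.0]
opening: -0.0001
```

move_arm(
  motion=[
    [[0, 0, 1], [0, 0, 0], 1],
    [[0, 0, 2], [0, 0, 0], 1],
    [[0, 0, 2], [0, 0, 0], 1],
  ],
)

```text
time: 12.62
eef_pos: [0.5806, 0.1701, 0.0331]
orientation: [0.0, 1.0, -0.001, 0.002]
force: [-6.8, -4.8, 21.6]
opening: 0.0002
```

move_arm(
  motion=[
    [[0, 0, 1], [0, 0, 0], 1],
    [[0, 0, 1], [0, 0, 0], 1],
    [[0, 0, 1], [0, 0, 0], 1],
  ],
)

```text
time: 13.0
eef_pos: [0.5806, 0.1701, 0.033]
orientation: [0.0, 1.0, -0.001, 0.002]
force: [-7.6, -5.9, 25.7]
opening: -0.0001
```

move_arm(
  motion=[
    [[0, 0, 1], [0, 0, 0], 1],
    [[0, 0, 1], [0, 0, 0], 1],
    [[0, 0, 1], [0, 0, 0], 1],
  ],
)

```text
time: 13.38
eef_pos: [0.5806, 0.1701, 0.0329]
orientation: [0.0, 1.0, -0.001, 0.002]
force: [-9.3, -5.8, 31.7]
opening: -0.0
```

```bash
python3 -c "
from h import *
go(.52,.28,.21,45);go(.465,.387,.21,90)"
```

```text
shift [ -60.1 -109.7 -177.4] turn [  0.11  -0.22 -45.14] t 13.38 F [-9.34 -5.78 31.73] op -0.0
shift [-115.4 -216.5 -177.7] turn [  0.2   -0.18 -90.14] t 13.38 F [-9.34 -5.78 31.73] op -0.0
```

move_arm(
  motion=[
    [[0, 0, -60], [0, 0, 0], 1],
    [[-20, -30, -110], [0, 0, -10], 1],
    [[-40, -60, -160], [0, 0, -20], -1],
    [[-60, -100, -182], [0, 0, -30], -1],
    [[-70, -140, -182], [0, 0, -40], -1],
  ],
)

```text
time: 14.0
eef_pos: [0.5105, 0.313, 0.2126]
orientation: [-0.001, 0.939, 0.343, 0.004]
force: [0.4, 0.4, -0.5]
opening: 0.0542
```

```bash
python3 -c "
from h import *
go(.465,.387,.21,90)"
```

```text
shift [ 12.9 -85.9   2.7] turn [  0.23  -0.37 -49.84] t 14.0 F [ 0.38  0.36 -0.48] op 0.0542
```

move_arm(
  motion=[
    [[13, -86, 3], [0.2, -0.2, -50], -1],
    [[13, -86, 3], [0.2, -0.2, -50], -1],
    [[13, -86, 3], [0.2, -0.2, -50], -1],
    [[13, -86, 3], [0.2, -0.2, -50], -1],
    [[13, -86, 3], [0.2, -0.2, -50], -1],
  ],
)

```text
time: 14.62
eef_pos: [0.465, 0.3859, 0.2064]
orientation: [-0.001, 0.706, 0.708, -0.001]
force: [0.6, 0.2, -0.9]
opening: 0.0857
```

```bash
python3 snap.py w3;python3 -c "
from h import *
go(.465,.387,.21,90)"
```

```text
14.675 [0.46509474 0.38578419 0.20645108] [-0.12835737  0.60151357 -0.04709024]
shift [ 1.2 -0.1 -3.5] turn [-0.2   0.03  0.22] t 14.68 F [-0.13  0.6  -0.05] op 0.0855
```

View pics/w3.png

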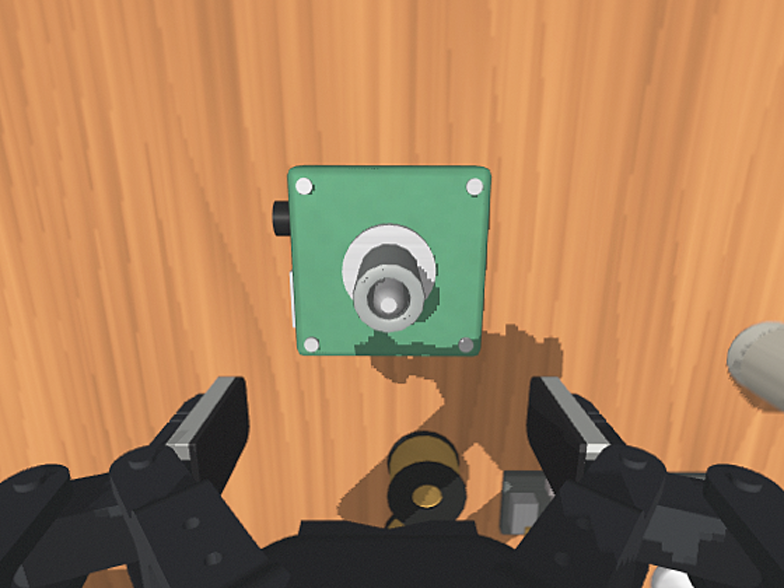

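```bash
python3 -c "
from pt import *
print(pt('w3',[(389,298)],.115),pt('w3',[(388,302)],.125))
s=pt('w3',[(304,187),(475,187),(466,345),(311,345)],.046);print(s,s.mean(0))
print(pt('w3',[(389,268)],.055),pt('w3',[(428,496)],.045))
"
```

```text
[[0.4653 0.388  0.115 ]] [[0.4648 0.3889 0.125 ]]
[[0.4119 0.4397 0.046 ]
 [0.5189 0.4399 0.046 ]
 [0.5185 0.3335 0.046 ]
 [0.4115 0.3332 0.046 ]] [0.4652   0.386575 0.046   ]
[[0.4653 0.3899 0.055 ]] [[0.4956 0.2089 0.045 ]]
```

move_arm(
  motion=[
    [[1, 0, 60], [0, 0, 0], -1],
    [[1, 0, 110], [0, 0, 0], -1],
    [[1, 0, 123], [0, 0, 0], -1],
    [[1, 0, 123], [0, 0, 0], 1],
    [[1, 0, 123], [0, 0, 0], 1],
  ],
)

```text
time: 15.3
eef_pos: [0.4658, 0.3872, 0.0856]
orientation: [-0.001, 0.708, 0.706, 0.0]
force: [0.2, 0.1, 0.9]
opening: 0.0512
```

move_arm(
  motion=[
    [[0, 0, 0], [0, 0, 0], 1],
    [[0, 0, 0], [0, 0, 0], 1],
    [[0, 0, 0], [0, 0, 0], 1],
  ],
)

```text
time: 15.68
eef_pos: [0.4656, 0.387, 0.0858]
orientation: [-0.001, 0.708, 0.706, 0.0]
force: [-1.5, -0.4, 6.2]
opening: 0.0372
```

move_arm(
  motion=[
    [[0, 0, -30], [0, 0, 0], 1],
    [[0, 0, -70], [0, 0, 0], 1],
    [[0, 0, -110], [0, 0, 0], 1],
    [[0, 0, -110], [0, 0, 0], 1],
  ],
)

```text
time: 16.18
eef_pos: [0.4666, 0.3877, 0.1979]
orientation: [-0.0, 0.708, 0.706, 0.003]
force: [0.1, -0.6, -0.8]
opening: 0.0376
```

```bash
python3 snap.py w4;python3 -c "
from h import *
go(.40,-.386,.20,0)"
```

```text
16.225 [0.46551825 0.38676471 0.19549554] [ 0.49874267 -0.45372775 -0.83710893]
shift [-773.   -63.2   -5.3] turn [-9.000e-02 -1.000e-02  8.983e+01] t 16.23 F [ 0.5  -0.45 -0.84] op 0.0368
```

View pics/w4.png

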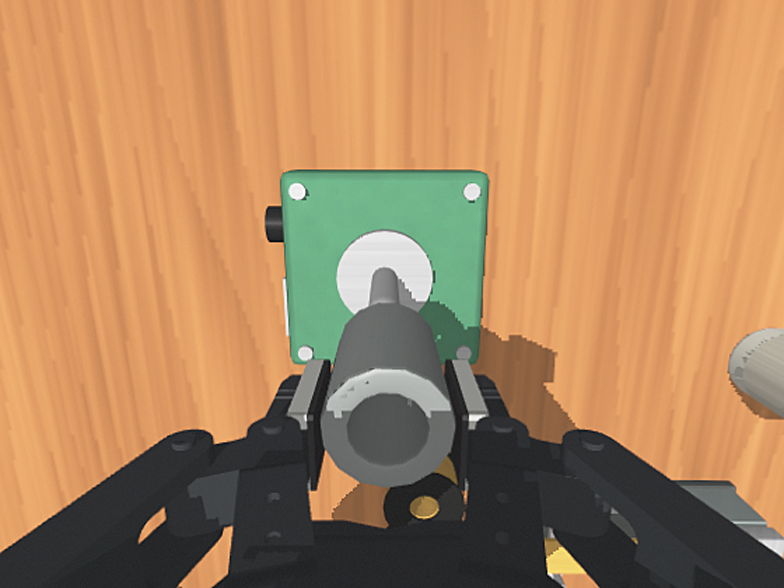

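move_arm(
  motion=[
    [[-60, -5, -5], [0, 0, 0], 1],
    [[-120, -10, -5], [0, 0, 10], 1],
    [[-180, -15, -5], [0, 0, 20], 1],
    [[-240, -20, -5], [0, 0, 30], 1],
    [[-300, -20, -5], [0, 0, 40], 1],
  ],
)

```text
time: 16.85
eef_pos: [0.4425, 0.0844, 0.1978]
orientation: [-0.0, 0.908, 0.419, -0.003]
force: [2.0, -1.0, -0.4]
opening: 0.0372
```

```bash
python3 -c "
from h import *
go(.38,-.386,.20,0)"
```

```text
shift [-398.5  257.7   -0.7] turn [-0.05  0.4  49.53] t 16.85 F [ 1.96 -1.05 -0.38] op 0.0372
```

move_arm(
  motion=[
    [[-50, 32, -3], [0, 0, 10], 1],
    [[-100, 64, -3], [0, 0, 20], 1],
    [[-150, 97, -3], [0, 0, 30], 1],
    [[-200, 129, -3], [0, 0, 40], 1],
    [[-250, 161, -3], [0, 0, 49.5], 1],
  ],
)

```text
time: 17.48
eef_pos: [0.4045, -0.2101, 0.2016]
orientation: [0.0, 1.0, -0.0, -0.003]
force: [1.2, 0.6, -1.5]
opening: 0.037
```

```bash
python3 -c "
from h import *
go(.38,-.386,.20,0)"
```

```text
shift [-24.5 175.9   1.9] turn [ 0.04  0.33 -0.01] t 17.48 F [ 1.18  0.6  -1.55] op 0.037
```

move_arm(
  motion=[
    [[-8, 60, 2], [0, 0, 0], 1],
    [[-18, 120, 2], [0, 0, 0], 1],
    [[-24, 175, 2], [0, 0, 0], 1],
    [[-24, 175, 2], [0, 0, 0], 1],
    [[-24, 175, 2], [0, 0, 0], 1],
  ],
)

```text
time: 18.1
eef_pos: [0.3821, -0.3828, 0.1997]
orientation: [-0.0, 1.0, 0.003, -0.003]
force: [0.5, 0.1, -0.3]
opening: 0.0373
```

```bash
python3 snap.py w5;python3 -c "
from h import *
go(.38,-.386,.037,0)"
```

```text
18.15 [ 0.3824036  -0.38234035  0.20009941] [-0.11131662  0.89163269 -0.49871571]
shift [ -1.5   3.7 163.1] turn [-0.02  0.33  0.36] t 18.15 F [-0.11  0.89 -0.5 ] op 0.037
```

View pics/w5.png

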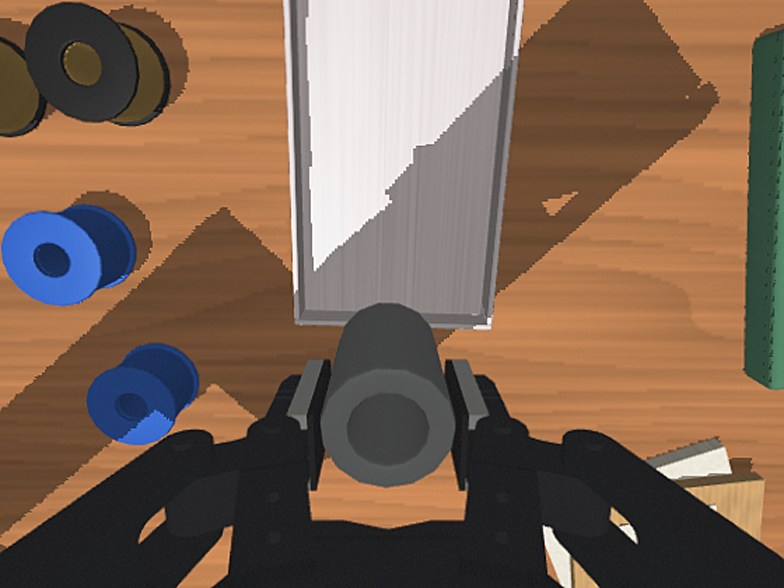

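```bash
python3 -c "
from pt import *
print(pt('w5',[(297,325),(492,327),(286,0),(524,0)],.028))"
```

```text
[[ 0.3384 -0.3188  0.028 ]
 [ 0.3376 -0.4568  0.028 ]
 [ 0.5389 -0.323   0.028 ]
 [ 0.5395 -0.4608  0.028 ]]
```

move_arm(
  motion=[
    [[0, 5, 60], [0, 0, 0], 1],
    [[0, 5, 120], [0, 0, 0], 1],
    [[0, 5, 155], [0, 0, 0], 1],
    [[0, 5, 163], [0, 0, 0], 1],
    [[0, 5, 163], [0, 0, 0], 1],
  ],
)

```text
time: 18.77
eef_pos: [0.3828, -0.3886, 0.0386]
orientation: [0.001, 1.0, 0.003, -0.002]
force: [0.1, -1.4, -1.1]
opening: 0.0368
```

move_arm(
  motion=[
    [[0, 0, 0], [0, 0, 0], 1],
    [[0, 0, 0], [0, 0, 0], 1],
  ],
)

```text
time: 19.02
eef_pos: [0.3828, -0.3896, 0.0395]
orientation: [0.002, 1.0, 0.003, -0.001]
force: [-0.1, 0.3, -0.8]
opening: 0.0372
```

move_arm(
  motion=[
    [[0, 0, 2], [0, 0, 0], 1],
    [[0, 0, 4], [0, 0, 0], 1],
    [[0, 0, 4], [0, 0, 0], 1],
  ],
)

```text
time: 19.4
eef_pos: [0.3821, -0.3892, 0.0348]
orientation: [0.001, 1.0, 0.003, -0.002]
force: [-1.5, 0.2, 6.5]
opening: 0.0371
```

move_arm(
  motion=[
    [[0, 0, 2], [0, 0, 0], 1],
    [[0, 0, 2], [0, 0, 0], 1],
    [[0, 0, 2], [0, 0, 0], 1],
  ],
)

```text
time: 19.77
eef_pos: [0.3821, -0.3893, 0.0347]
orientation: [0.001, 1.0, 0.003, -0.002]
force: [-3.2, 4.5, 19.3]
opening: 0.0373
```

move_arm(
  motion=[
    [[0, 0, -3], [0, 0, 0], 1],
    [[0, 0, -3], [0, 0, 0], -0.5],
    [[0, 0, -3], [0, 0, 0], -0.5],
    [[0, 0, -3], [0, 0, 0], -0.5],
    [[0, 0, -25], [0, 0, 0], -0.5],
  ],
)

```text
time: 20.4
eef_pos: [0.3812, -0.3879, 0.0555]
orientation: [-0.001, 1.0, 0.003, -0.004]
force: [-0.3, -0.5, 1.0]
opening: 0.0638
```

move_arm(
  motion=[
    [[0, 0, -60], [0, 0, 0], -0.5],
    [[0, 0, -120], [0, 0, 0], -1],
    [[0, 0, -160], [0, 0, 0], -1],
    [[0, 0, -160], [0, 0, 0], -1],
  ],
)

```text
time: 20.9
eef_pos: [0.3842, -0.3901, 0.2204]
orientation: [0.004, 1.0, 0.003, 0.0]
force: [0.0, 0.3, -0.7]
opening: 0.0851
```

```bash
python3 snap.py w6; python3 -c "
from h import *
im=vision.get_image('scene');crop(im,160,140,360,300,4,'pics/s3.png')
go(.504,-.2078,.2,90)"
```

```text
20.95 [ 0.38321856 -0.38903407  0.21798654] [ 0.28914878 -0.02498482 -0.28366907]
shift [ 122.6 -179.9   15.6] turn [ -0.18   0.28 -89.67] t 21.0 F [-0.03 -1.21  0.13] op 0.085
```

View pics/w6.png

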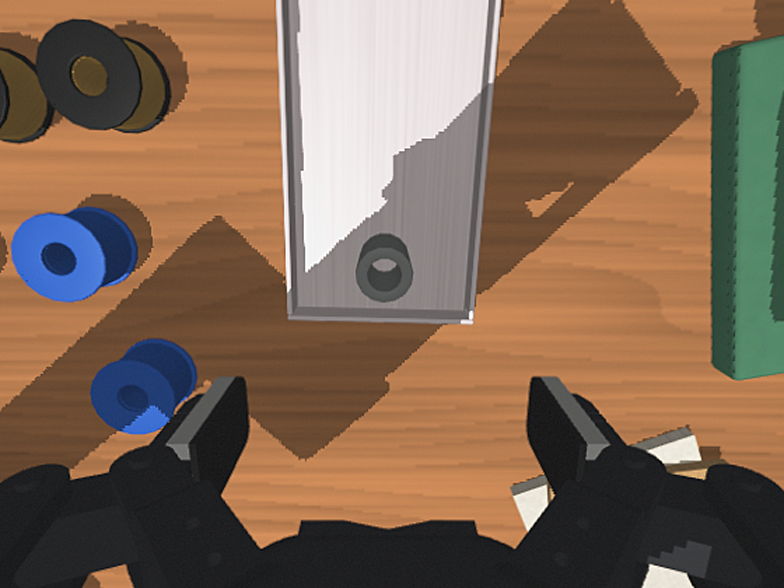

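View pics/s3.png

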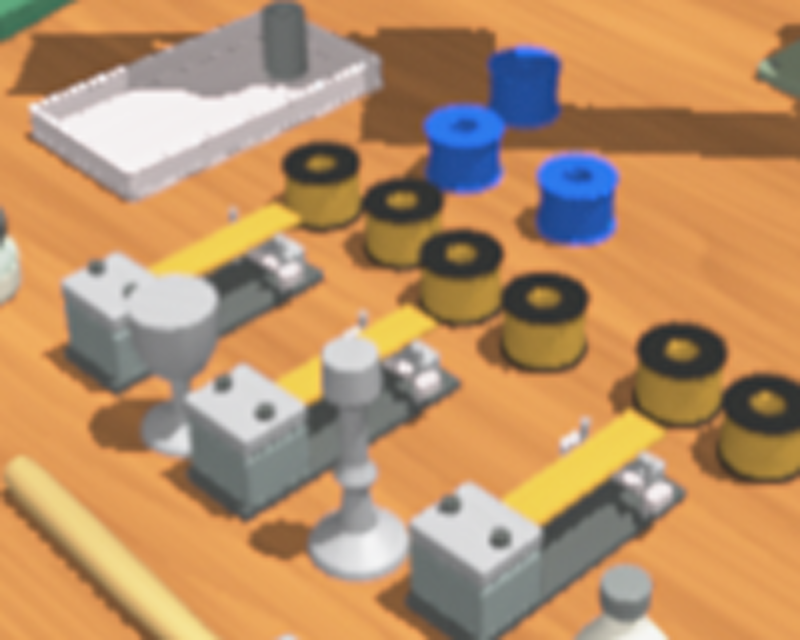

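The core stands in the tray. Next are the stiffest sample's reels (jig C, near the winder).

```bash
python3 -c "
from h import *
go(.47,.10,.22,90)"
```

```text
shift [  90.2 -487.8   -4.6] turn [ -0.18   0.28 -89.67] t 21.0 F [-0.03 -1.21  0.13] op 0.085
```

move_arm(
  motion=[
    [[10, -60, 0], [0, 0, -10], -1],
    [[20, -120, 0], [0, 0, -20], -1],
    [[35, -180, 0], [0, 0, -30], -1],
    [[48, -240, 0], [0, 0, -40], -1],
    [[60, -300, 0], [0, 0, -50], -1],
  ],
)

```text
time: 21.62
eef_pos: [0.4403, -0.0863, 0.2142]
orientation: [-0.001, 0.904, 0.428, -0.004]
force: [1.5, -0.5, 0.2]
opening: 0.0853
```

```bash
python3 -c "
from h import *
go(.47,.10,.22,90)"
```

```text
shift [162.8 -95.2  -6.1] turn [ -0.43   0.21 -39.36] t 21.62 F [ 1.46 -0.5   0.25] op 0.0853
```

move_arm(
  motion=[
    [[50, -30, -5], [0, 0, -10], -1],
    [[100, -60, -5], [0, 0, -20], -1],
    [[155, -90, -5], [0, 0, -30], -1],
    [[163, -95, -5], [0, 0, -40], -1],
    [[163, -95, -5], [0, 0, -40], -1],
  ],
)

```text
time: 22.25
eef_pos: [0.4711, 0.0985, 0.2187]
orientation: [-0.002, 0.705, 0.709, -0.004]
force: [0.8, -0.7, -0.1]
opening: 0.0853
```

```bash
python3 snap.py w7
```

```text
22.3 [0.47117837 0.09763158 0.2190333 ] [-0.26629768  0.35021354 -0.7345285 ]
```

View pics/w7.png

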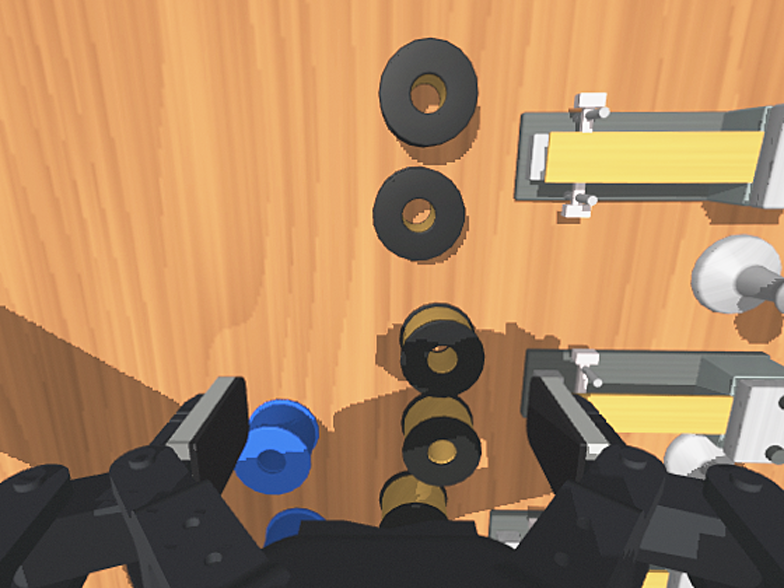

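```bash
python3 -c "
from pt import *
p=pt('w7',[(428,93),(419,214),(442,358)],.045);print(p)
go(p[1][0],p[1][1],.10,90);go(p[0][0],p[0][1],.10,90)"
```

```text
[[0.4937 0.2077 0.045 ]
 [0.4901 0.1339 0.045 ]
 [0.5094 0.0302 0.045 ]]
shift [ 36.5  20.  118.8] turn [-0.47  0.16  0.21] t 22.3 F [-0.27  0.35 -0.73] op 0.0858
shift [110.3  23.9 118.5] turn [-0.47  0.16  0.21] t 22.3 F [-0.27  0.35 -0.73] op 0.0858
```

move_arm(
  motion=[
    [[36.5, 19.5, 60], [-0.4, 0, 0], -1],
    [[36.5, 19.5, 118], [-0.4, 0, 0], -1],
    [[36.5, 19.5, 118], [-0.4, 0, 0], -1],
    [[36.5, 19.5, 118], [-0.4, 0, 0], -1],
  ],
)

```text
time: 22.8
eef_pos: [0.4915, 0.1334, 0.1036]
orientation: [0.002, 0.706, 0.708, 0.001]
force: [0.1, -1.2, 0.7]
opening: 0.0859
```

```bash
python3 snap.py w8;python3 -c "
from pt import *
go(.490,.1335,.011,90)"
```

```text
22.85 [0.49224344 0.13364316 0.1045066 ] [ 0.25834201 -0.01787731  1.40870012]
shift [-0.  -2.8 93.5] turn [0.33 0.06 0.21] t 22.85 F [ 0.26 -0.02  1.41] op 0.0852
```

View pics/w8.png

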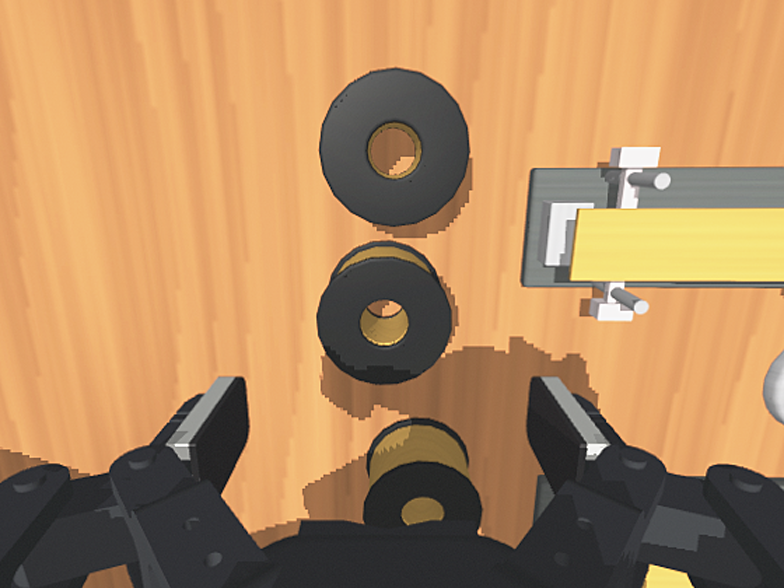

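```bash
python3 -c "
from pt import *
p=pt('w8',[(394,147),(384,321)],.045);print(p)"
```

```text
[[0.494  0.2093 0.045 ]
 [0.49   0.1344 0.045 ]]
```

move_arm(
  motion=[
    [[0.5, -2.5, 50], [0.3, 0, 0], -1],
    [[0.5, -2.5, 85], [0.3, 0, 0], -1],
    [[0.5, -2.5, 94], [0.3, 0, 0], -1],
    [[0.5, -2.5, 94], [0.3, 0, 0], -1],
  ],
)

```text
time: 23.35
eef_pos: [0.4899, 0.1346, 0.01]
orientation: [0.0, 0.705, 0.709, -0.0]
force: [-0.6, 0.8, -0.2]
opening: 0.0856
```

move_arm(
  motion=[
    [[0, 0, 0], [0, 0, 0], 1],
    [[0, 0, 0], [0, 0, 0], 1],
    [[0, 0, 0], [0, 0, 0], 1],
    [[0, 0, 0], [0, 0, 0], 1],
  ],
)

```text
time: 23.85
eef_pos: [0.49, 0.1348, 0.0109]
orientation: [0.001, 0.705, 0.709, 0.0]
force: [-1.5, -2.1, 9.5]
opening: 0.0613
```

move_arm(
  motion=[
    [[0, 0, -40], [0, 0, 0], 1],
    [[0, 0, -90], [0, 0, 0], 1],
    [[0, 0, -140], [0, 0, 0], 1],
    [[0, 0, -180], [0, 0, 0], 1],
    [[0, 0, -180], [0, 0, 0], 1],
  ],
)

```text
time: 24.48
eef_pos: [0.491, 0.1353, 0.1925]
orientation: [0.002, 0.705, 0.709, 0.002]
force: [-0.3, -0.4, -3.2]
opening: 0.0613
```

```bash
python3 snap.py w9;python3 -c "
from pt import *
go(.4652,.3872,.19,90)"
```

```text
24.525 [0.48938052 0.13492973 0.19003288] [ 0.02994352 -0.03833393 -2.5996124 ]
shift [ 2.524e+02 -2.270e+01 -2.000e-01] turn [0.03 0.05 0.33] t 24.52 F [ 0.03 -0.04 -2.6 ] op 0.0609
```

View pics/w9.png

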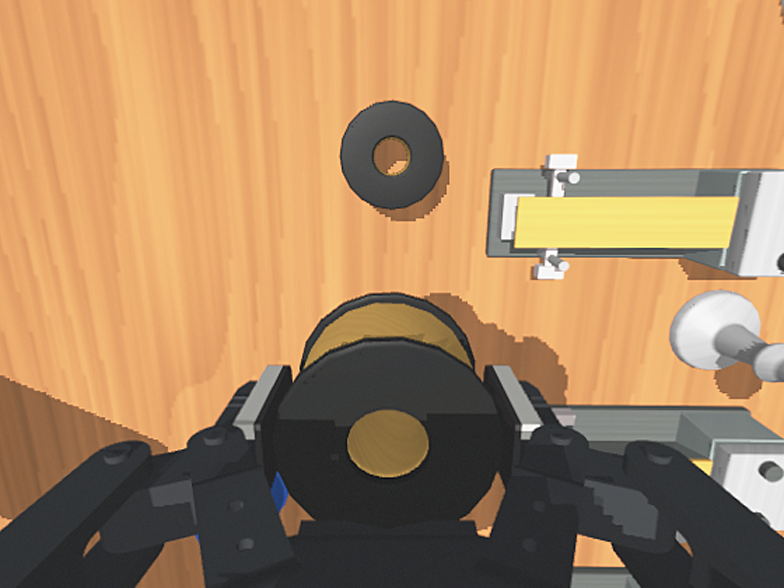

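```bash
python3 -c "
from pt import *
p=pt('w9',[(388,443)],.2241);print(p)"
```

```text
[[0.4908 0.1334 0.2241]]
```

move_arm(
  motion=[
    [[60, -5, 0], [0, 0, 0], 1],
    [[120, -11, 0], [0, 0, 0], 1],
    [[180, -16, 0], [0, 0, 0], 1],
    [[230, -21, 0], [0, 0, 0], 1],
    [[252, -22.5, 0], [0, 0, 0.3], 1],
  ],
)

```text
time: 25.15
eef_pos: [0.4635, 0.3885, 0.1857]
orientation: [-0.001, 0.706, 0.708, -0.004]
force: [0.1, -1.2, -3.3]
opening: 0.0611
```

move_arm(
  motion=[
    [[0, 0, 0], [0, 0, 0], 1],
    [[0, 0, 0], [0, 0, 0], 1],
  ],
)

```text
time: 25.4
eef_pos: [0.4649, 0.3851, 0.1873]
orientation: [-0.0, 0.707, 0.707, -0.003]
force: [-0.3, -0.1, -2.7]
opening: 0.0607
```

```bash
python3 snap.py w10;python3 -c "
from pt import *
go(.4652,.3872,.14,90)"
```

```text
25.45 [0.46510166 0.38500386 0.18764818] [ 0.52735425  0.24451523 -2.36877727]
shift [ 2.4  0.3 47.6] turn [-0.22  0.19 -0.04] t 25.45 F [ 0.53  0.24 -2.37] op 0.0608
```

View pics/w10.png

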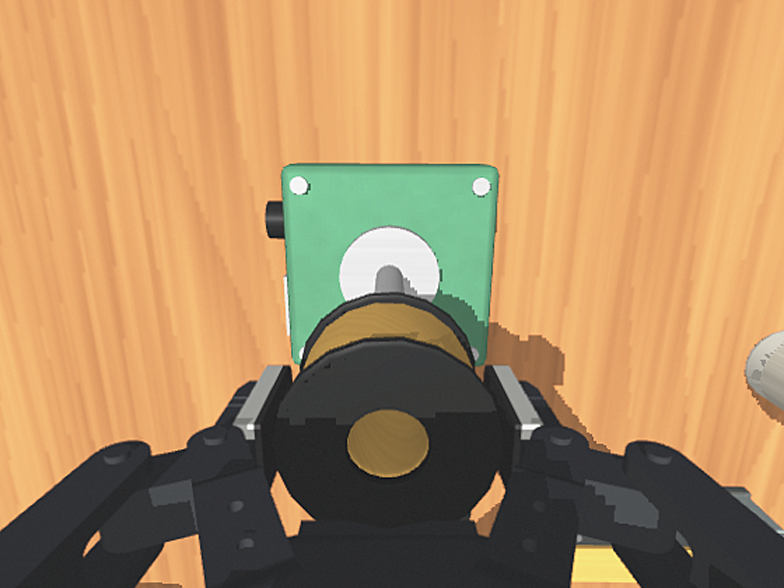

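```bash
python3 -c "
from pt import *
print(pt('w10',[(388,443)],.1876+.0341),pt('w10',[(389.5,273)],.055),pt('w10',[(299,186),(481,187)],.046),pt('w10',[(388.5,267)],.124))"
```

```text
[[0.465  0.3852 0.2217]] [[0.4653 0.39   0.055 ]] [[0.4122 0.4402 0.046 ]
 [0.5188 0.4396 0.046 ]] [[0.4649 0.4099 0.124 ]]
```

move_arm(
  motion=[
    [[2.7, 0.2, 25], [-0.2, 0.2, 0], 1],
    [[2.7, 0.2, 50], [-0.2, 0.2, 0], 1],
    [[2.7, 0.2, 58], [-0.2, 0.2, 0], 1],
    [[2.7, 0.2, 58], [-0.2, 0.2, 0], 1],
  ],
)

```text
time: 25.95
eef_pos: [0.4654, 0.3884, 0.1302]
orientation: [-0.0, 0.707, 0.707, 0.001]
force: [0.3, -0.1, -1.7]
opening: 0.0609
```

```bash
python3 -c "
from pt import *
go(.4653,.3877,.067,90)"
```

```text
shift [-0.8 -0.1 63.2] turn [ 0.02 -0.07 -0.03] t 25.95 F [ 0.29 -0.1  -1.67] op 0.0609
```

move_arm(
  motion=[
    [[-0.5, 0, 15], [0, 0, 0], 1],
    [[-0.5, 0, 30], [0, 0, 0], 1],
    [[-0.5, 0, 30], [0, 0, 0], 1],
  ],
)

```text
time: 26.32
eef_pos: [0.4642, 0.3881, 0.0984]
orientation: [-0.001, 0.707, 0.707, -0.001]
force: [0.9, -0.1, -3.1]
opening: 0.0608
```

move_arm(
  motion=[
    [[0, 0, 15], [0, 0, 0], 1],
    [[0, 0, 29], [0, 0, 0], 1],
    [[0, 0, 32], [0, 0, 0], 1],
    [[0, 0, 32], [0, 0, 0], 1],
  ],
)

```text
time: 26.82
eef_pos: [0.4652, 0.3888, 0.0678]
orientation: [-0.0, 0.707, 0.707, 0.001]
force: [-0.3, 0.6, -3.4]
opening: 0.0613
```

No binding on the way down. Next I'll set it on the seat.

move_arm(
  motion=[
    [[0, 0, 2], [0, 0, 0], 1],
    [[0, 0, 3], [0, 0, 0], 1],
    [[0, 0, 3], [0, 0, 0], 1],
  ],
)

```text
time: 27.2
eef_pos: [0.4655, 0.3892, 0.066]
orientation: [-0.0, 0.707, 0.707, 0.002]
force: [-0.4, 0.3, 1.6]
opening: 0.061
```

move_arm(
  motion=[
    [[0, 0, 1], [0, 0, 0], -1],
    [[0, 0, 1], [0, 0, 0], -1],
    [[0, 0, 1], [0, 0, 0], -1],
    [[0, 0, -40], [0, 0, 0], -1],
    [[0, 0, -95], [0, 0, 0], -1],
  ],
)

```text
time: 27.82
eef_pos: [0.4644, 0.3881, 0.1597]
orientation: [-0.001, 0.707, 0.707, -0.001]
force: [-0.2, 0.8, -0.3]
opening: 0.0853
```

```bash
python3 -c "
from pt import *
go(.494,.2085,.19,90)"
```

```text
shift [-179.6   29.4  -30.2] turn [-0.13  0.04  0.03] t 27.82 F [-0.21  0.81 -0.26] op 0.0853
```

move_arm(
  motion=[
    [[-40, 6, -30], [0, 0, 0], -1],
    [[-95, 16, -30], [0, 0, 0], -1],
    [[-150, 24, -30], [0, 0, 0], -1],
    [[-179.5, 29, 20], [0, 0, 0], -1],
    [[-179.5, 29, 50], [0, 0, 0], -1],
  ],
)

```text
time: 28.45
eef_pos: [0.4937, 0.2068, 0.1086]
orientation: [-0.001, 0.708, 0.706, 0.0]
force: [-0.3, 0.8, 0.0]
opening: 0.0854
```

```bash
python3 snap.py w11;python3 -c "
from pt import *
go(.494,.2085,.011,90)"
```

```text
28.5 [0.49158232 0.20687502 0.10506748] [-1.83666911 -0.66316336 -2.47183161]
shift [ 1.8  3.1 94. ] turn [-0.4   0.07 -0.1 ] t 28.5 F [-1.84 -0.66 -2.47] op 0.0856
```

View pics/w11.png

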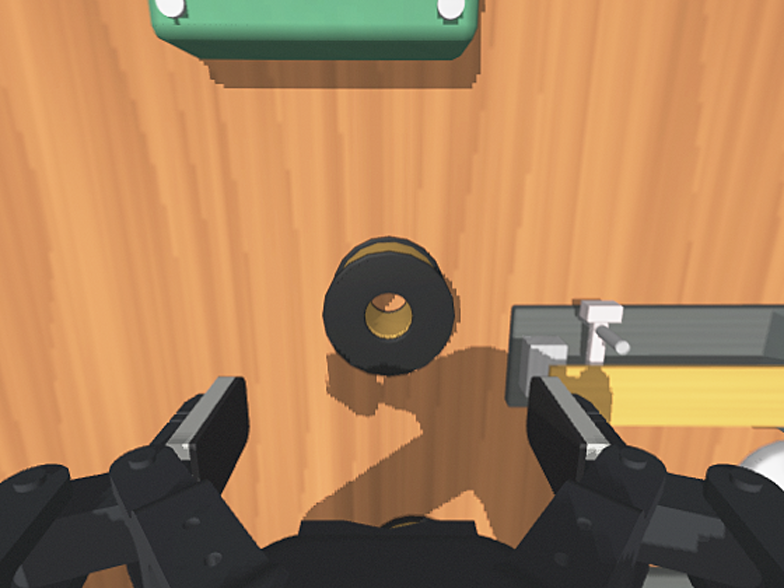

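```bash
python3 -c "
from pt import *
p=pt('w11',[(389,314)],.045);print(p)
go(p[0][0],p[0][1],.011,90)"
```

```text
[[0.4943 0.2096 0.045 ]]
shift [ 2.9  3.4 94. ] turn [-0.4   0.07 -0.1 ] t 28.5 F [-1.84 -0.66 -2.47] op 0.0856
```

move_arm(
  motion=[
    [[2, 2, 50], [-0.2, 0, 0], -1],
    [[2, 2, 85], [-0.2, 0, 0], -1],
    [[2, 2, 94], [-0.2, 0, 0], -1],
    [[2, 2, 94], [-0.2, 0, 0], -1],
  ],
)

```text
time: 29.0
eef_pos: [0.4969, 0.2119, 0.0165]
orientation: [0.001, 0.707, 0.707, 0.002]
force: [0.6, -0.1, -0.1]
opening: 0.0855
```

move_arm(
  motion=[
    [[0, 0, 0], [0, 0, 0], 1],
    [[0, 0, 0], [0, 0, 0], 1],
    [[0, 0, 0], [0, 0, 0], 1],
    [[0, 0, 0], [0, 0, 0], 1],
  ],
)

```text
time: 29.5
eef_pos: [0.4972, 0.212, 0.0178]
orientation: [0.001, 0.707, 0.707, 0.004]
force: [-1.0, -0.2, 5.4]
opening: 0.0593
```

move_arm(
  motion=[
    [[0, 0, -40], [0, 0, 0], 1],
    [[0, 0, -90], [0, 0, 0], 1],
    [[0, 0, -140], [0, 0, 0], 1],
    [[0, 0, -190], [0, 0, 0], 1],
    [[0, 0, -190], [0, 0, 0], 1],
  ],
)

```text
time: 30.12
eef_pos: [0.4978, 0.212, 0.2109]
orientation: [0.003, 0.707, 0.707, 0.007]
force: [1.6, -0.2, -2.3]
opening: 0.0591
```

```bash
python3 -c "
from pt import *
go(.4653,.3877,.20,90)"
```

```text
shift [175.6 -32.6  11.4] turn [ 0.82 -0.33  0.03] t 30.12 F [ 1.59 -0.24 -2.32] op 0.0591
```

```bash
python3 snap.py w12; python3 -c "
from h import *
im=vision.get_image('side');crop(im,100,120,300,270,4,'pics/d3.png')"
```

```text
30.175 [0.49612346 0.21138013 0.20794996] [-0.49694926 -0.33820995 -3.12028859]
```

View pics/w12.png

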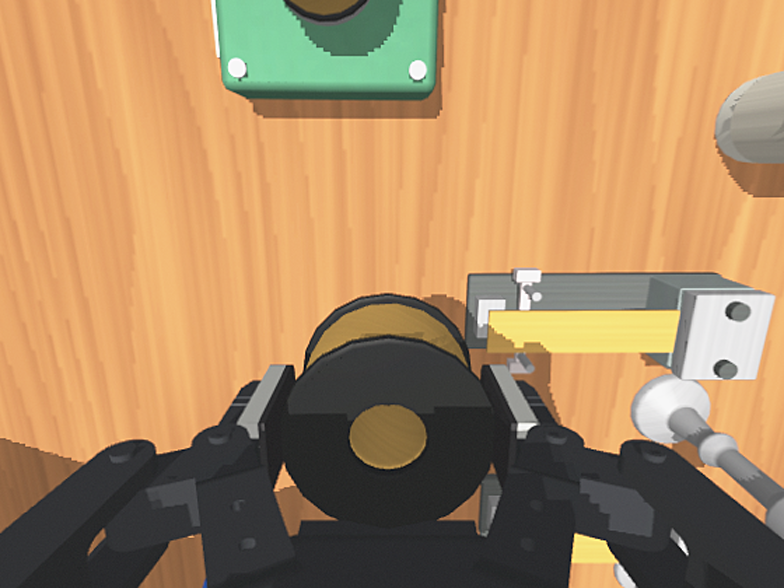

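View pics/d3.png

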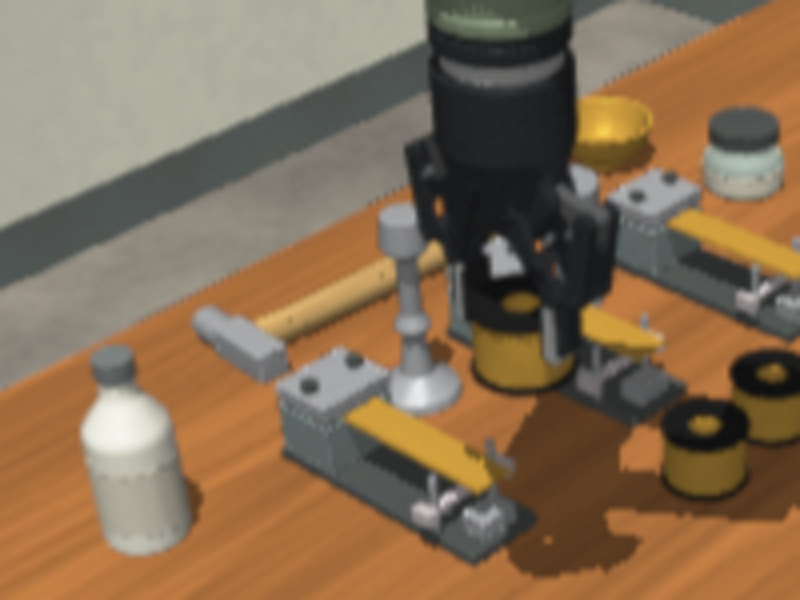

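```bash
python3 -c "
from pt import *
print(pt('w12',[(388,437)],.2079+.0272))
go(.4653,.3877,.20,90)"
```

```text
[[0.4974 0.2071 0.2351]]
shift [176.8 -29.6   6.2] turn [ 0.25 -0.1   0.03] t 30.23 F [-0.99  0.79 -2.53] op 0.0592
```

move_arm(
  motion=[
    [[60, -10, 0], [0.3, 0, 0], 1],
    [[120, -20, 0], [0.3, 0, 0], 1],
    [[179, -30, 0], [0.3, 0, 0], 1],
    [[179, -30, 0], [0.3, 0, 0], 1],
    [[179, -30, 0], [0.3, 0, 0], 1],
  ],
)

```text
time: 30.85
eef_pos: [0.4645, 0.3892, 0.2039]
orientation: [-0.001, 0.707, 0.708, -0.002]
force: [-0.6, -0.5, -2.9]
opening: 0.0591
```

move_arm(
  motion=[
    [[0, 0, 0], [0, 0, 0], 1],
  ],
)

```text
time: 30.98
eef_pos: [0.4654, 0.3886, 0.2052]
orientation: [-0.001, 0.707, 0.707, -0.001]
force: [0.1, -0.1, -2.0]
opening: 0.0587
```

```bash
python3 snap.py w13; python3 -c "
from pt import *
go(.4653,.3877,.20,90)"
```

```text
31.025 [0.46563402 0.38865484 0.20561794] [-0.67394868 -0.23074511 -2.46583141]
shift [-1.  -0.3  5.6] turn [-0.11 -0.04 -0.07] t 31.02 F [-0.67 -0.23 -2.47] op 0.0589
```

View pics/w13.png

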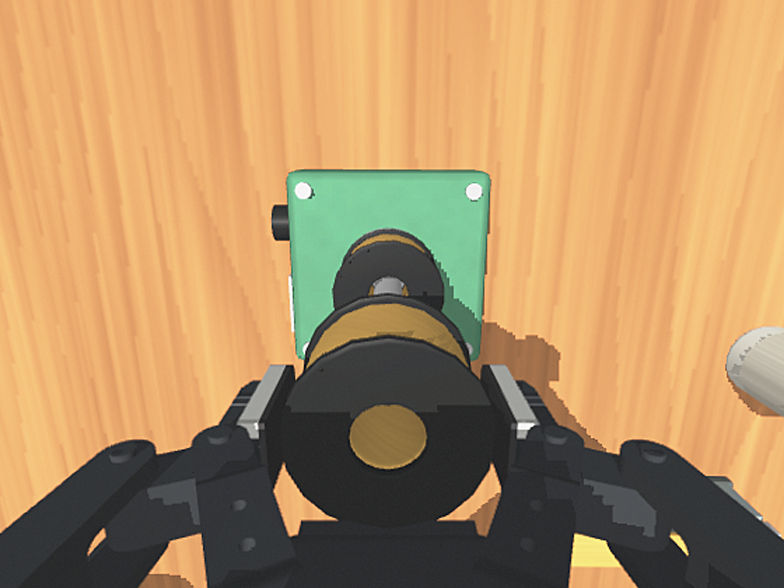

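```bash
python3 -c "
from pt import *
print(pt('w13',[(388,437)],.2328),pt('w13',[(303,190),(474,191)],.046),pt('w13',[(389,267)],.1))"
```

```text
[[0.4655 0.3859 0.2328]] [[0.4121 0.4409 0.046 ]
 [0.5189 0.4401 0.046 ]] [[0.4658 0.404  0.1   ]]
```

move_arm(
  motion=[
    [[1.5, 0, 30], [0, 0, 0], 1],
    [[1.5, 0, 55], [0, 0, 0], 1],
    [[1.5, 0, 70], [0, 0, 0], 1],
    [[1.5, 0, 70], [0, 0, 0], 1],
    [[1.5, 0, 70], [0, 0, 0], 1],
  ],
)

```text
time: 31.65
eef_pos: [0.4661, 0.392, 0.1372]
orientation: [-0.001, 0.707, 0.707, 0.001]
force: [0.4, -0.3, -1.5]
opening: 0.0591
```

move_arm(
  motion=[
    [[0, 0, 8], [0, 0, 0], 1],
    [[0, 0, 13], [0, 0, 0], 1],
    [[0, 0, 13], [0, 0, 0], 1],
  ],
)

```text
time: 32.02
eef_pos: [0.465, 0.3916, 0.1226]
orientation: [-0.001, 0.707, 0.707, -0.0]
force: [-0.1, -0.5, -2.4]
opening: 0.0594
```

move_arm(
  motion=[
    [[-0.5, 0, 3], [0, 0, 0], 1],
    [[-0.5, 0, 5], [0, 0, 0], 1],
    [[-0.5, 0, 5], [0, 0, 0], 1],
  ],
)

```text
time: 32.4
eef_pos: [0.4654, 0.3913, 0.1181]
orientation: [-0.001, 0.707, 0.707, 0.0]
force: [-0.3, 0.3, -2.3]
opening: 0.0591
```

move_arm(
  motion=[
    [[0, 0, 1.5], [0, 0, 0], 1],
    [[0, 0, 1.5], [0, 0, 0], 1],
    [[0, 0, 1.5], [0, 0, 0], 1],
  ],
)

```text
time: 32.78
eef_pos: [0.4656, 0.3915, 0.1179]
orientation: [-0.001, 0.707, 0.707, 0.001]
force: [-1.7, -1.2, 5.1]
opening: 0.0592
```

Contact is at the expected height, so I'll release and lift.

move_arm(
  motion=[
    [[0, 0, 0], [0, 0, 0], -1],
    [[0, 0, 0], [0, 0, 0], -1],
    [[0, 0, 0], [0, 0, 0], -1],
    [[0, 0, -40], [0, 0, 0], -1],
    [[0, 0, -90], [0, 0, 0], -1],
  ],
)

```text
time: 33.4
eef_pos: [0.4649, 0.3907, 0.2062]
orientation: [-0.001, 0.707, 0.707, -0.001]
force: [0.0, 0.5, -0.1]
opening: 0.0854
```

```bash
python3 snap.py w14; python3 -c "
from h import *
a=vision.get_image('scene');b=vision.get_image('side')
crop(a,340,200,460,310,6,'pics/s4.png');crop(b,140,230,240,350,5,'pics/d4.png')
crop(a,160,140,360,300,4,'pics/s5.png')
go(.47,-.08,.22,90)"
```

```text
33.45 [0.4679387  0.39318105 0.21478445] [1.39265661 1.00935327 4.45874974]
shift [-472.2    3.   -13.1] turn [ 0.24 -0.35  0.03] t 33.55 F [-0.1   0.03 -0.76] op 0.0853
```

View pics/s4.png

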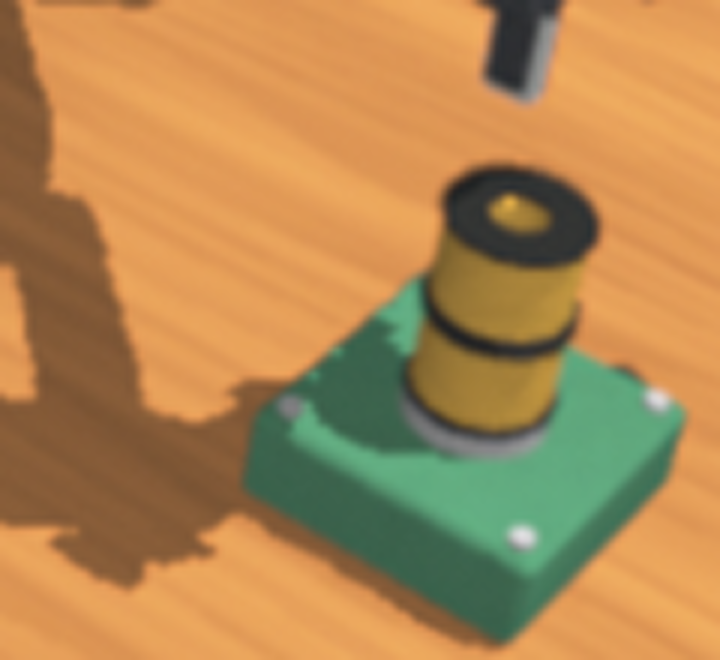

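View pics/s5.png

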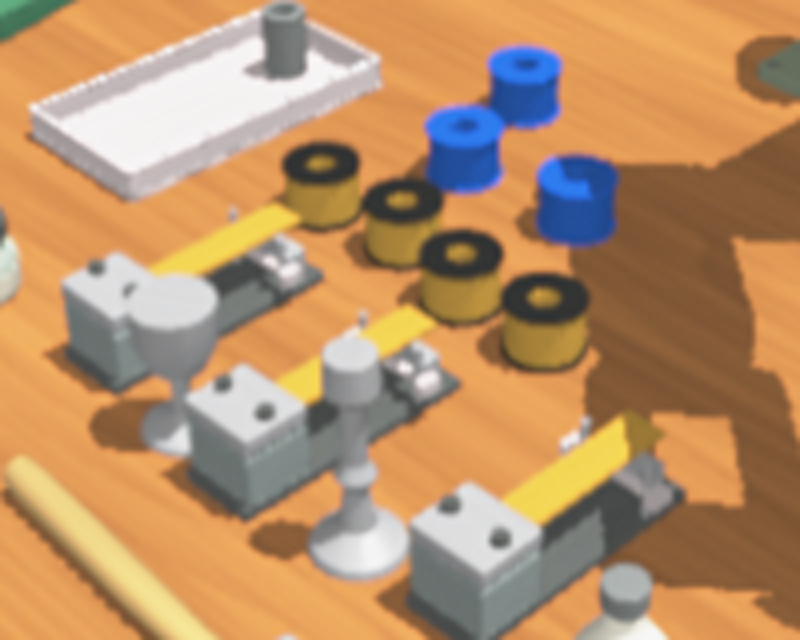

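Both reels are stacked flush and everything else is undisturbed. Next, the softest sample's reels (jig A, tray side).

move_arm(
  motion=[
    [[-60, 0, -5], [0, 0, 0], -1],
    [[-120, 0, -5], [0, 0, 0], -1],
    [[-180, 0, -5], [0, 0, 0], -1],
    [[-240, 0, -5], [0, 0, 0], -1],
    [[-300, 0, -5], [0, 0, 0], -1],
  ],
)

```text
time: 34.17
eef_pos: [0.4647, 0.0892, 0.2098]
orientation: [-0.001, 0.707, 0.707, -0.001]
force: [1.3, -1.0, 0.1]
opening: 0.086
```

move_arm(
  motion=[
    [[-60, 0, 0], [0, 0, 0], -1],
    [[-120, 0, 0], [0, 0, 0], -1],
    [[-180, 0, 0], [0, 0, 0], -1],
    [[-235, 0, 0], [0, 0, 0], -1],
    [[-235, 0, 0], [0, 0, 0], -1],
  ],
)

```text
time: 34.8
eef_pos: [0.4649, -0.1469, 0.2093]
orientation: [-0.002, 0.709, 0.705, -0.0]
force: [-2.0, 1.2, 0.8]
opening: 0.085
```

```bash
python3 snap.py w15; python3 -c "
from h import *
go(.496,-.1275,.10,90)"
```

```text
34.85 [ 0.46488098 -0.1450125   0.20928274] [1.24435681 0.2016698  0.332707  ]
shift [ 17.3  31.4 109.2] turn [-0.2  -0.17 -0.18] t 34.85 F [1.24 0.2  0.33] op 0.0851
```

View pics/w15.png

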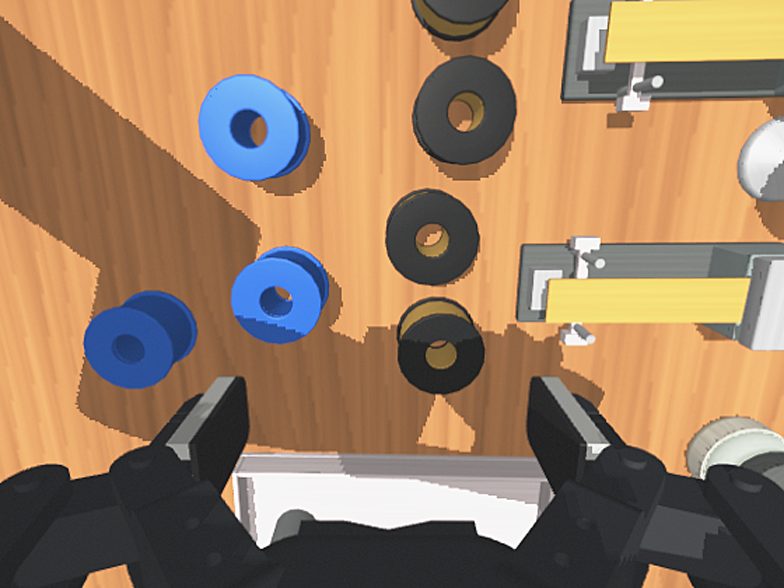

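```bash
python3 -c "
from pt import *
p=pt('w15',[(432,238),(441,353),(277,298),(465,111)],.045);print(p)
go(p[0][0],p[0][1],.11,90)
go(p[1][0],p[1][1],.11,90)"
```

```text
[[ 0.4934 -0.1255  0.045 ]
 [ 0.5015 -0.2068  0.045 ]
 [ 0.3891 -0.166   0.045 ]
 [ 0.5117 -0.0484  0.045 ]]
shift [19.3 28.8 99.2] turn [-0.2  -0.17 -0.18] t 34.85 F [1.24 0.2  0.33] op 0.0851
shift [-62.   37.2  99. ] turn [-0.2  -0.17 -0.18] t 34.85 F [1.24 0.2  0.33] op 0.0851
```

move_arm(
  motion=[
    [[19, 29.5, 50], [-0.2, 0, 0], -1],
    [[19, 29.5, 100], [-0.2, 0, 0], -1],
    [[19, 29.5, 100], [-0.2, 0, 0], -1],
    [[19, 29.5, 100], [-0.2, 0, 0], -1],
    [[19, 29.5, 100], [-0.2, 0, 0], -1],
  ],
)

```text
time: 35.48
eef_pos: [0.4964, -0.1248, 0.1127]
orientation: [0.002, 0.707, 0.707, 0.003]
force: [-0.1, -0.5, 0.3]
opening: 0.0853
```

```bash
python3 snap.py w16; python3 -c "
from h import *
go(.4945,-.1265,.013,90)"
```

```text
35.525 [ 0.49626569 -0.12486557  0.11265693] [-0.85232744 -0.15984709 -0.07967747]
shift [-1.7 -2.4 99.6] turn [ 0.37 -0.04  0.04] t 35.52 F [-0.85 -0.16 -0.08] op 0.0852
```

View pics/w16.png

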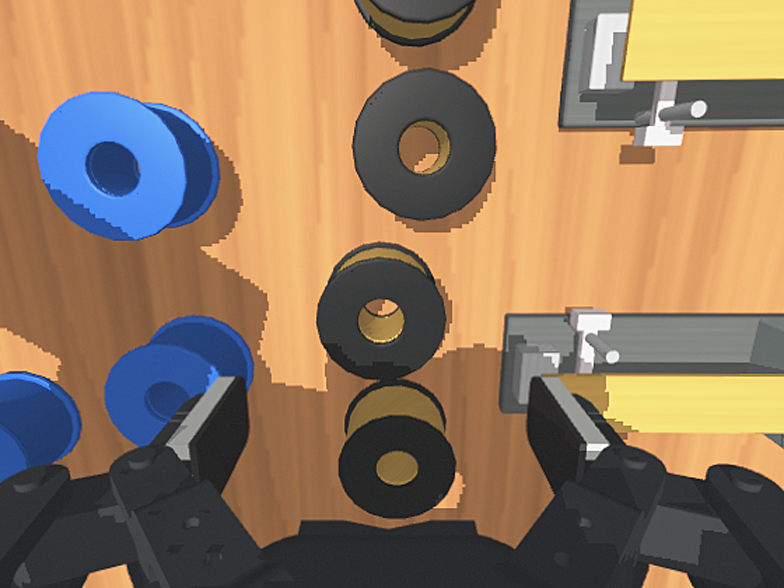

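```bash
python3 -c "
from pt import *
p=pt('w16',[(382,320),(397,468)],.045);print(p)
go(p[0][0],p[0][1],.013,90)"
```

```text
[[ 0.4941 -0.1264  0.045 ]
 [ 0.5017 -0.2078  0.045 ]]
shift [-1.6 -2.8 99.6] turn [ 0.37 -0.04  0.04] t 35.52 F [-0.85 -0.16 -0.08] op 0.0852
```

move_arm(
  motion=[
    [[-1.5, -2, 50], [0.3, 0, 0], -1],
    [[-1.5, -2, 90], [0.3, 0, 0], -1],
    [[-1.5, -2, 101], [0.3, 0, 0], -1],
    [[-1.5, -2, 101], [0.3, 0, 0], -1],
  ],
)

```text
time: 36.02
eef_pos: [0.494, -0.1262, 0.0103]
orientation: [-0.001, 0.707, 0.707, -0.0]
force: [-0.1, -0.2, 0.7]
opening: 0.0853
```

move_arm(
  motion=[
    [[0, 0, 0], [0, 0, 0], 1],
    [[0, 0, 0], [0, 0, 0], 1],
    [[0, 0, 0], [0, 0, 0], 1],
    [[0, 0, 0], [0, 0, 0], 1],
  ],
)

```text
time: 36.52
eef_pos: [0.4947, -0.1264, 0.0116]
orientation: [0.0, 0.707, 0.707, 0.001]
force: [0.2, -0.0, 5.4]
opening: 0.0598
```

move_arm(
  motion=[
    [[0, 0, -40], [0, 0, 0], 1],
    [[0, 0, -90], [0, 0, 0], 1],
    [[0, 0, -140], [0, 0, 0], 1],
    [[0, 0, -160], [0, 0, 0], 1],
    [[0, 0, -160], [0, 0, 0], 1],
  ],
)

```text
time: 37.15
eef_pos: [0.4947, -0.1265, 0.1719]
orientation: [0.001, 0.707, 0.707, 0.001]
force: [-0.0, 0.2, -1.8]
opening: 0.0599
```

```bash
python3 -c "
from h import *
go(.545,-.388,.18,0)"
```

```text
shift [-261.5   50.1   -8.1] turn [ 9.000e-02 -1.200e-01  9.003e+01] t 37.15 F [-0.03  0.24 -1.81] op 0.0599
```

move_arm(
  motion=[
    [[-30, 6, -8], [0, 0, 10], 1],
    [[-60, 12, -8], [0, 0, 20], 1],
    [[-90, 18, -8], [0, 0, 30], 1],
    [[-120, 24, -8], [0, 0, 40], 1],
    [[-150, 30, -8], [0, 0, 50], 1],
  ],
)

```text
time: 37.78
eef_pos: [0.5232, -0.2767, 0.1754]
orientation: [-0.003, 0.941, 0.34, -0.002]
force: [0.6, 0.2, -1.6]
opening: 0.0592
```

```bash
python3 -c "
from h import *
go(.546,-.388,.18,0)"
```

```text
shift [-53.5 100.1  -5.1] turn [-0.3   0.23 39.7 ] t 37.77 F [ 0.65  0.15 -1.63] op 0.0592
```

move_arm(
  motion=[
    [[-20, 40, -3], [0, 0, 10], 1],
    [[-40, 80, -3], [0, 0, 20], 1],
    [[-53, 100, -3], [0, 0, 30], 1],
    [[-53, 100, -3], [0, 0, 39.7], 1],
    [[-53, 100, -3], [0, 0, 39.7], 1],
  ],
)

```text
time: 38.4
eef_pos: [0.5469, -0.3867, 0.1779]
orientation: [-0.002, 1.0, 0.004, -0.003]
force: [-0.2, 0.3, -2.2]
opening: 0.0593
```

move_arm(
  motion=[
    [[0, 0, 0], [0, 0, 0], 1],
  ],
)

```text
time: 38.52
eef_pos: [0.5473, -0.3864, 0.179]
orientation: [-0.001, 1.0, 0.004, -0.002]
force: [0.9, 0.8, -2.3]
opening: 0.0596
```

```bash
python3 snap.py w17; python3 -c "
from h import *
go(.546,-.388,.017,0)"
```

```text
38.575 [ 0.54746991 -0.38637443  0.17940039] [-0.0814832  -0.47537322 -2.1023547 ]
shift [ -0.9   2.  162.4] turn [-0.15  0.21  0.47] t 38.58 F [-0.08 -0.48 -2.1 ] op 0.06
```

View pics/w17.png

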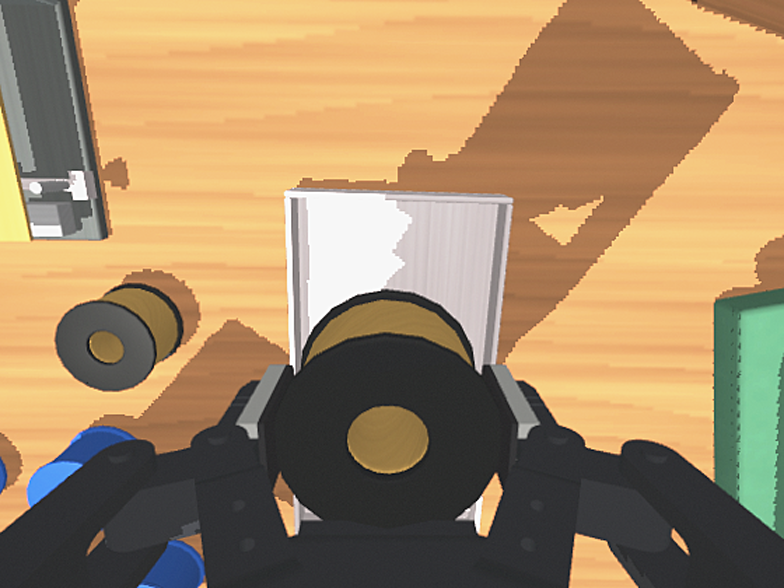

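```bash
python3 -c "
from pt import *
print(pt('w17',[(286,190),(512,198)],.028),pt('w17',[(388,439)],.1794+.0334))"
```

```text
[[ 0.5986 -0.3239  0.028 ]
 [ 0.5949 -0.4614  0.028 ]] [[ 0.5478 -0.3864  0.2128]]
```

move_arm(
  motion=[
    [[-1, 4.5, 60], [0, 0, 0], 1],
    [[-1, 4.5, 120], [0, 0, 0], 1],
    [[-1, 4.5, 155], [0, 0, 0], 1],
    [[-1, 4.5, 160], [0, 0, 0], 1],
    [[-1, 4.5, 160], [0, 0, 0], 1],
  ],
)

```text
time: 39.2
eef_pos: [0.5471, -0.3915, 0.0212]
orientation: [-0.0, 1.0, 0.003, -0.001]
force: [-0.9, -0.4, -1.5]
opening: 0.0595
```

move_arm(
  motion=[
    [[0, 0, 0], [0, 0, 0], 1],
  ],
)

```text
time: 39.33
eef_pos: [0.5476, -0.392, 0.0224]
orientation: [0.0, 1.0, 0.003, 0.0]
force: [-0.1, 0.6, -1.6]
opening: 0.0596
```

Floor contact is expected at TCP ≈ 0.0156.

move_arm(
  motion=[
    [[0, 0, 3], [0, 0, 0], 1],
    [[0, 0, 6], [0, 0, 0], 1],
    [[0, 0, 6.5], [0, 0, 0], 1],
    [[0, 0, 6.5], [0, 0, 0], 1],
  ],
)

```text
time: 39.83
eef_pos: [0.5466, -0.3915, 0.0156]
orientation: [-0.0, 1.0, 0.003, -0.001]
force: [-3.1, 2.4, 6.5]
opening: 0.0595
```

move_arm(
  motion=[
    [[0, 0, 1.5], [0, 0, 0], 1],
    [[0, 0, 1.5], [0, 0, 0], 1],
    [[0, 0, 1.5], [0, 0, 0], 1],
  ],
)

```text
time: 40.2
eef_pos: [0.5466, -0.3915, 0.0156]
orientation: [-0.0, 1.0, 0.003, -0.0]
force: [-4.9, 2.8, 13.6]
opening: 0.0596
```

move_arm(
  motion=[
    [[0, 0, -2], [0, 0, 0], 1],
    [[0, 0, -2], [0, 0, 0], -0.85],
    [[0, 0, -2], [0, 0, 0], -0.85],
    [[0, 0, -2], [0, 0, 0], -0.85],
    [[0, 0, -35], [0, 0, 0], -0.85],
  ],
)

```text
time: 40.83
eef_pos: [0.5445, -0.3899, 0.0442]
orientation: [-0.003, 1.0, 0.003, -0.004]
force: [-0.0, -0.2, 0.1]
opening: 0.0789
```

move_arm(
  motion=[
    [[0, 0, -60], [0, 0, 0], -1],
    [[0, 0, -120], [0, 0, 0], -1],
    [[0, 0, -150], [0, 0, 0], -1],
    [[0, 0, -150], [0, 0, 0], -1],
  ],
)

```text
time: 41.32
eef_pos: [0.5479, -0.3924, 0.2001]
orientation: [0.001, 1.0, 0.003, 0.001]
force: [-0.2, -0.1, -0.9]
opening: 0.0856
```

```bash
python3 snap.py w18; python3 -c "
from h import *
go(.5025,-.2075,.11,90)"
```

```text
41.375 [ 0.54691253 -0.39162261  0.19755048] [-1.07357607  0.53097239 -0.05519001]
shift [ -43.2 -184.3   87.8] turn [-1.100e-01  3.000e-02 -8.967e+01] t 41.38 F [-1.07  0.53 -0.06] op 0.0856
```

View pics/w18.png

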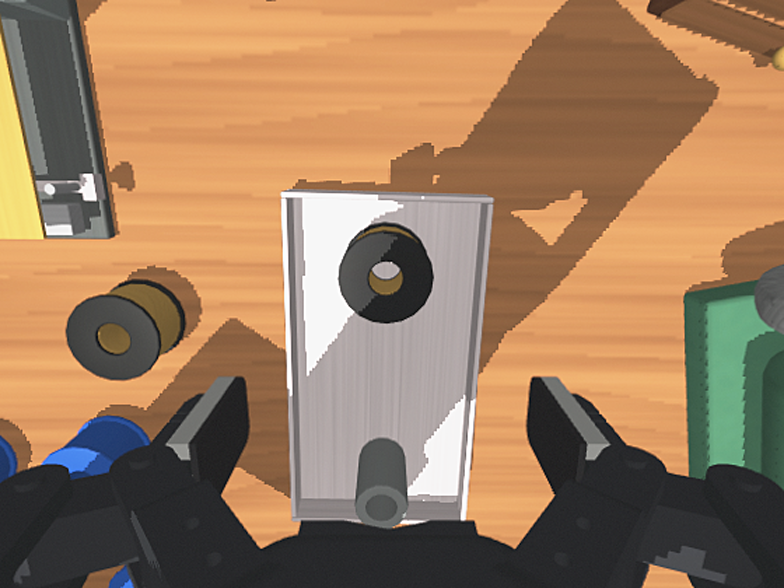

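```bash
python3 -c "
from pt import *
p=pt('w18',[(113,338)],.045);print(p)
go(.503,-.2075,.11,0)"
```

```text
[[ 0.5022 -0.2092  0.045 ]]
shift [ -42.7 -184.3   87.8] turn [-0.05  0.09  0.33] t 41.38 F [-1.07  0.53 -0.06] op 0.0856
```

move_arm(
  motion=[
    [[-14, -60, 25], [0, 0, 0], -1],
    [[-28, -120, 50], [0, 0, 0], -1],
    [[-43, -184, 85], [0, 0, 0.3], -1],
    [[-43, -184, 85], [0, 0, 0.3], -1],
    [[-43, -184, 85], [0, 0, 0.3], -1],
  ],
)

```text
time: 42.0
eef_pos: [0.5016, -0.2066, 0.1109]
orientation: [-0.001, 1.0, 0.001, -0.003]
force: [0.7, -0.6, 0.6]
opening: 0.0857
```

```bash
python3 snap.py w19; python3 -c "
from h import *
go(.503,-.2075,.013,0)"
```

```text
42.05 [ 0.50283554 -0.20801234  0.11195908] [0.56993616 0.32960306 0.77800215]
shift [ 0.5 -0.4 99. ] turn [-0.08  0.18  0.07] t 42.05 F [0.57 0.33 0.78] op 0.0859
```

View pics/w19.png

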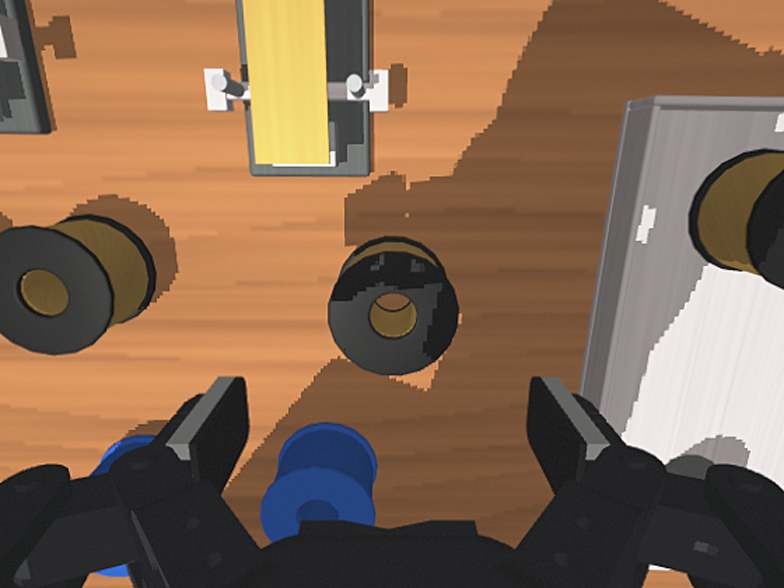

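```bash
python3 -c "
from pt import *
p=pt('w19',[(393,314),(45,292),(318,513)],.045);print(p)
go(p[0][0],p[0][1],.013,0)"
```

```text
[[ 0.5028 -0.2089  0.045 ]
 [ 0.5131 -0.0504  0.045 ]
 [ 0.3908 -0.1696  0.045 ]]
shift [ 0.3  1.  99. ] turn [-0.08  0.18  0.07] t 42.05 F [0.57 0.33 0.78] op 0.0859
```

move_arm(
  motion=[
    [[0, 1, 50], [0, 0, 0], -1],
    [[0, 1, 90], [0, 0, 0], -1],
    [[0, 1, 100], [0, 0, 0], -1],
    [[0, 1, 100], [0, 0, 0], -1],
  ],
)

```text
time: 42.55
eef_pos: [0.5031, -0.2096, 0.0127]
orientation: [-0.001, 1.0, -0.0, -0.001]
force: [-0.4, 0.5, -0.0]
opening: 0.0854
```

move_arm(
  motion=[
    [[0, 0, 0], [0, 0, 0], 1],
    [[0, 0, 0], [0, 0, 0], 1],
    [[0, 0, 0], [0, 0, 0], 1],
    [[0, 0, 0], [0, 0, 0], 1],
  ],
)

```text
time: 43.05
eef_pos: [0.5036, -0.2092, 0.0147]
orientation: [0.0, 1.0, 0.0, 0.001]
force: [-1.1, -0.0, 5.0]
opening: 0.0602
```

move_arm(
  motion=[
    [[0, 0, -40], [0, 0, 0], 1],
    [[0, 0, -90], [0, 0, 0], 1],
    [[0, 0, -140], [0, 0, 0], 1],
    [[0, 0, -160], [0, 0, 0], 1],
    [[0, 0, -160], [0, 0, 0], 1],
  ],
)

```text
time: 43.68
eef_pos: [0.5034, -0.209, 0.1748]
orientation: [0.0, 1.0, 0.0, 0.001]
force: [-0.7, 0.1, -4.1]
opening: 0.0601
```

```bash
python3 -c "
from h import *
go(.464,-.390,.18,0)"
```

```text
shift [-39.6 181.   -5.3] turn [ 0.02 -0.11  0.04] t 43.67 F [-0.71  0.05 -4.13] op 0.0601
```

move_arm(
  motion=[
    [[-13, 60, 0], [0, 0, 0], 1],
    [[-26, 120, 0], [0, 0, 0], 1],
    [[-39.5, 181, 0], [0, 0, 0], 1],
    [[-39.5, 181, 0], [0, 0, 0], 1],
    [[-39.5, 181, 0], [0, 0, 0], 1],
  ],
)

```text
time: 44.3
eef_pos: [0.4623, -0.389, 0.1706]
orientation: [-0.002, 1.0, -0.0, -0.003]
force: [-0.5, 0.7, -2.0]
opening: 0.0601
```

```bash
python3 snap.py w20; python3 -c "
from h import *
go(.464,-.390,.026,0)"
```

```text
44.35 [ 0.46275284 -0.38845338  0.1709745 ] [ 0.30512231 -0.50086485 -2.44205383]
shift [  1.9   2.1 145. ] turn [-0.23  0.26  0.05] t 44.35 F [ 0.31 -0.5  -2.44] op 0.06
```

View pics/w20.png

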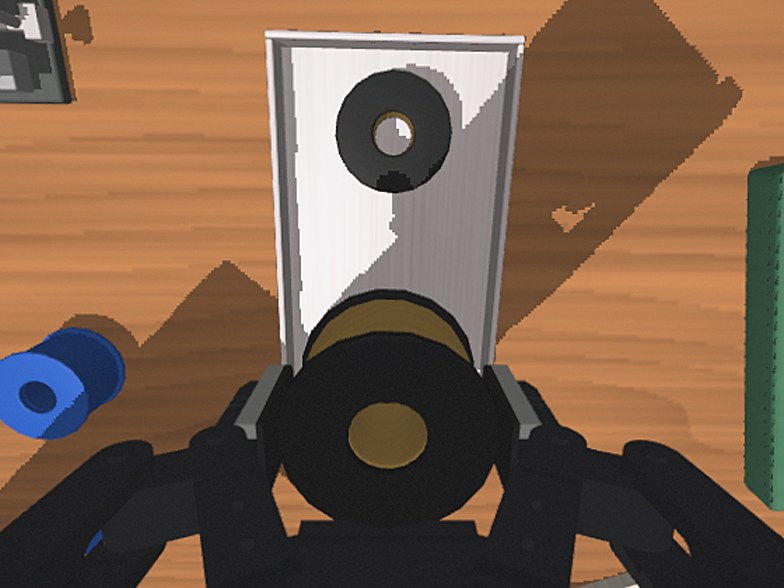

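move_arm(
  motion=[
    [[1.5, 2, 60], [-0.2, 0.2, 0], 1],
    [[1.5, 2, 110], [-0.2, 0.2, 0], 1],
    [[1.5, 2, 140], [-0.2, 0.2, 0], 1],
    [[1.5, 2, 144], [-0.2, 0.2, 0], 1],
    [[1.5, 2, 144], [-0.2, 0.2, 0], 1],
  ],
)

```text
time: 44.98
eef_pos: [0.4653, -0.3911, 0.0291]
orientation: [0.001, 1.0, 0.001, 0.001]
force: [0.5, -0.5, -2.7]
opening: 0.0607
```

move_arm(
  motion=[
    [[0, 0, 0], [0, 0, 0], 1],
  ],
)

```text
time: 45.1
eef_pos: [0.4655, -0.392, 0.0301]
orientation: [0.002, 1.0, 0.001, 0.002]
force: [-0.2, -0.0, -3.0]
opening: 0.0603
```

move_arm(
  motion=[
    [[0, 0, 5], [0, 0, 0], 1],
    [[0, 0, 10], [0, 0, 0], 1],
    [[0, 0, 11.5], [0, 0, 0], 1],
    [[0, 0, 11.5], [0, 0, 0], 1],
  ],
)

```text
time: 45.6
eef_pos: [0.4646, -0.3917, 0.0187]
orientation: [0.001, 1.0, 0.0, 0.001]
force: [-2.2, 2.8, 9.8]
opening: 0.0602
```

move_arm(
  motion=[
    [[0, 0, -1], [0, 0, 0], 1],
    [[0, 0, -1], [0, 0, 0], -0.85],
    [[0, 0, -1], [0, 0, 0], -0.85],
    [[0, 0, -1], [0, 0, 0], -0.85],
    [[0, 0, -35], [0, 0, 0], -0.85],
  ],
)

```text
time: 46.22
eef_pos: [0.4627, -0.39, 0.0494]
orientation: [-0.001, 1.0, 0.0, -0.002]
force: [0.6, -0.0, 0.4]
opening: 0.0788
```

move_arm(
  motion=[
    [[0, 0, -60], [0, 0, 0], -1],
    [[-20, 0, -120], [0, 0, 0], -1],
    [[-60, 0, -180], [0, 0, 0], -1],
    [[-60, 0, -200], [0, 0, 0], -1],
    [[-60, 0, -200], [0, 0, 0], -1],
  ],
)

```text
time: 46.85
eef_pos: [0.4045, -0.392, 0.2544]
orientation: [0.003, 1.0, -0.0, 0.002]
force: [-0.2, -0.2, 0.1]
opening: 0.0854
```

```bash
python3 snap.py w21; python3 -c "
from h import *
a=vision.get_image('scene');b=vision.get_image('side')
crop(a,160,110,460,310,2.6,'pics/s6.png');crop(b,130,130,430,350,2.6,'pics/d6.png')
o=bot.get_obs();print(o['eef_pos'],o['force'])"
```

```text
46.9 [ 0.40420315 -0.39127738  0.25213397] [-0.80354678 -0.37979826 -0.46955599]
[ 0.40390667 -0.39054987  0.2499706 ] [-0.33643462  0.32701154 -0.17464024]
```

View pics/w21.png

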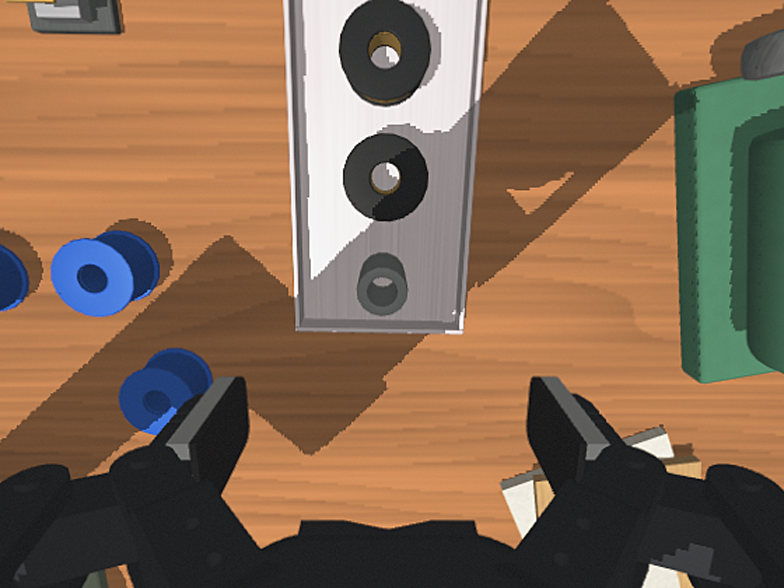

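View pics/s6.png

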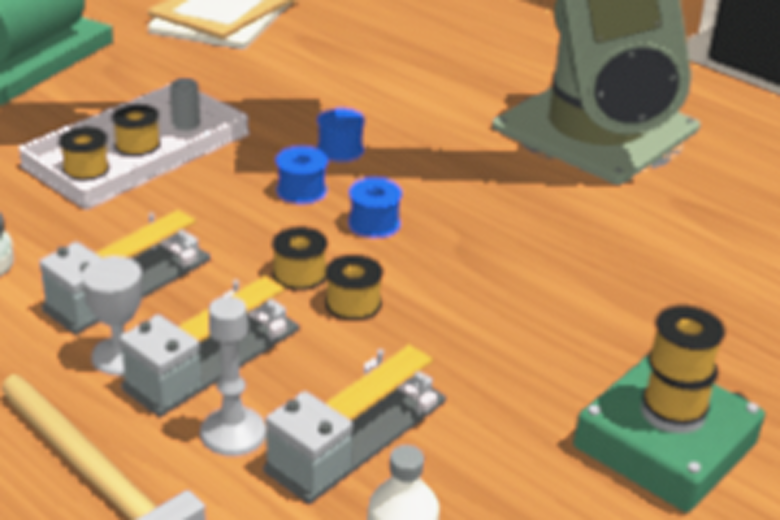

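View pics/d6.png

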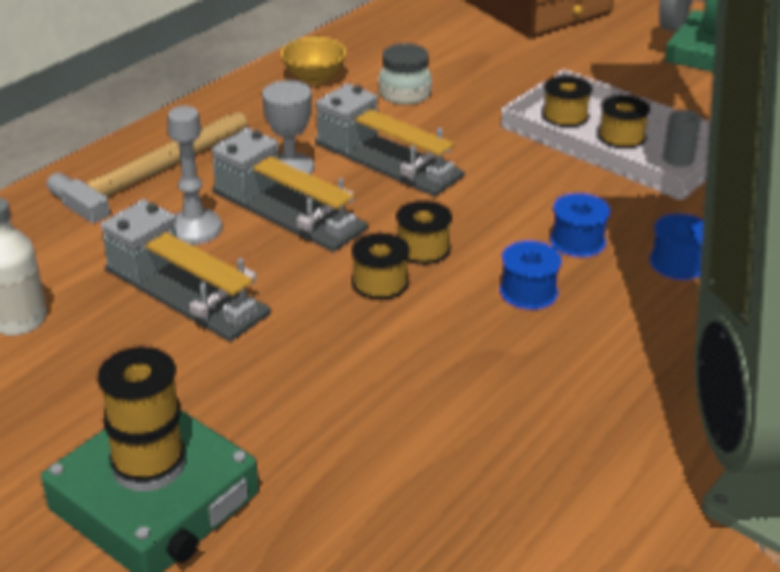

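```bash
python3 -c "
from h import *
a=cv2.imread('pics/side0.png')[:,:,::-1];b=vision.get_image('side')
rows=[]
for (x,y) in [(265,165),(225,190),(185,215)]:
    rows.append(np.hstack([cv2.resize(i[y:y+55,x:x+55],None,fx=4.8,fy=4.8,interpolation=cv2.INTER_CUBIC) for i in (a,b)]))
cv2.imwrite('pics/bars.png',np.hstack([rows[0],rows[1]])[:,:,::-1][:, :800]);cv2.imwrite('pics/bars.png',np.vstack([cv2.resize(r,None,fx=.75,fy=.75) for r in rows])[:,:,::-1])"
```

```text
(no output)
```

View pics/bars.png

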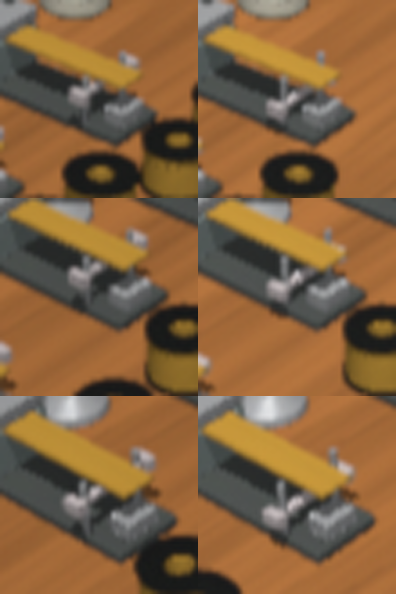

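```bash
python3 -c "
from h import *
d=vision.calibration('side')
a=cv2.imread('pics/side0.png');b=vision.get_image('side')[:,:,::-1]
rows=[np.hstack([cv2.resize(i[y:y+22,x:x+28],None,fx=14,fy=14,interpolation=cv2.INTER_CUBIC) for i in (a,b)]) for x,y in ((278,182),(238,204),(197,234))]
cv2.imwrite('pics/bars2.png',np.vstack(rows[:2]));cv2.imwrite('pics/bars3.png',rows[2])
for n,(x,y) in dict(A=(.5995,-.1665),B=(.6188,-.0103),C=(.5997,.1698)).items():
    print(n,[proj(d,[x,y+.033,z])[0].round(2) for z in (.04,.029)])"
```

```text
A [array([287.02, 191.64]), array([286.97, 194.71])]
B [array([247.6 , 211.72]), array([247.72, 214.91])]
C [array([205.96, 244.75]), array([206.31, 248.1 ])]
```

View pics/bars2.png

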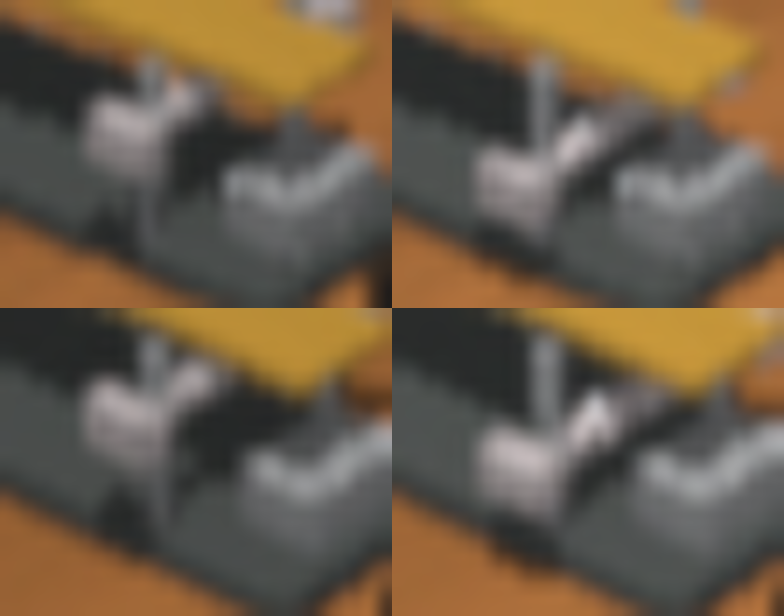

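View pics/bars3.png

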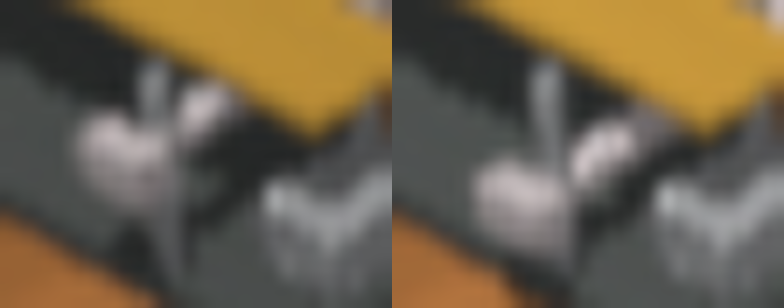

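All three bars have dropped, by roughly 13, 13 and 11 mm, which is within the 10.5–13 range given the measuring error. The reels, core, candlestick and goblet are all where they should be. Handing in.

```bash
python3 -c "
from h import *
print(job.job_done(), bot.get_obs()['time'])"
```

```text
the job is handed in; nothing more can be done
the job is handed in; nothing more can be done
```

The job is done and handed in at about 47 s of the 210 s allowed.

**Pressing:** I pressed each strip down to its stop. Just before the stop, the push was about 3 N at the tray-side jig (softest), about 7 N at the middle one and about 13 N at the winder-side one (stiffest).

**Moving:** The core came off the spindle first and now stands in the returns tray. The two reels of the stiffest sample are stacked on the spindle, and the two reels of the softest stand upright in the tray. I did not touch the two middle-sample reels.

**Last checks:** The final pictures show:
- The spindle stack sits flush. Both reels touched down at the expected heights.
- The core and two reels stand upright in the tray.
- The candlestick, goblet and blue look-alikes look unmoved.
- The gripper was clear of everything, about 0.25 m above the tray.

**Where checks were less exact:**
- **Drag bars:** Measured from the side picture, they are down by roughly 13, 13 and 11 mm, good to about 1 mm. The winder-side jig is the lowest of these, near the 10.5 mm limit.
- **Stop depth:** At two of the jigs the fingertip travel read 18.5 to 19.3 mm, at or just under the stated 19 to 22 mm. I put this down to the finger edge touching nearer the clamp. The steep rise in force confirmed the stop at all three.

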